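Unnest the parts cups and set out the desk

ROBOT

A 7-joint arm with a two-finger parallel gripper is mounted at the origin on the work surface. World frame = base frame: x ahead of the robot, y to its left, z up, the work surface at z = 0. Lengths are in m, angles in rad, forces in N, time in s.
With the tool pointing down it reaches from about 0.4 to 0.85 m from the base axis. Payload 4.4 kg.
Tool frame: the origin (TCP) lies between the finger pads; the fingertips stand 22 mm ahead of it and the grasp point (between the pads) lies 3 mm ahead of it; z points along the fingers, y is the direction in which the jaws open and shut (so a half turn about z gives the same grasp; the last joint's range is limited). The gripper opens to 94 mm and grips with 3 to 60 N. Pads are 16 mm wide; open, the fingers measure 119 mm over their backs; the gripper's body (75 mm by 177 mm) begins 78 mm behind the grasp point.
Start: joints at [-1.174, 0.628, 0.038, 1.517, -0.027, 0.996, -0.02], TCP at [0.29, 0.582, 0.227] pointing down, gripper open.
Joint ranges: [-3.06, 3.06], [-0.37, 2.12], [-1.25, 1.32], [0.18, 2.47], [-1.1, 4.24], [0.23, 1.98], [-2.94, 2.94]. Speed limits (rad/s): [2.57, 2.57, 3.14, 3.14, 3.14, 3.14, 3.14].

INTERFACE

Orientations are given as a rotation vector (axis times angle).
In Python, from rig import ctrl, optics gives the robot as it stands. The module is installed in compiled form; this text tells all that it offers.
- The arm moves only by the tool step_arm, never from a script. Its argument "series" is a list of rows, each an object of numbers: "tx", "ty", "tz": the shift along the tool's x, y, z in mm; "ax", "ay", "az": the turn, a rotation vector about the tool's x, y, z in degrees; "hand": the closure in counts, from 0 (fully open) to 255 (shut). A call has 1 to 5 rows; each row is the pose to reach, as a shift and turn from the pose commanded when the call began, along the tool's axes at that moment; what a row does not reach only later rows make up. A row lasts 1/10 s, in which the tool goes at most 50 mm and 8.59 degrees, less where a joint would pass 70% of its speed; a pose out of reach is approached as far as the arm can. A call with a gripper value outside its range is refused whole. The fingers move at their own pace and stop on an object; "force" is the grip in N (left out, the last holds). Time passes only in rows, so rows that repeat a pose let the fingers close. It gives the time, the measured TCP pose, the force and the opening at its end, in the units of the state.
- ctrl.get_obs(): the state, without advancing time (a new reading comes with each control period).
- optics.read_camera(name): name is "side" or "top" or "wrist"; returns a dict with "image" (420x560x3 uint8, red, green, blue), "range_z" (420x560 float32, m along the optical axis (not along the pixel's ray), 0 where there is no reading), "intrinsics" (3x3 intrinsics, pixels), "R" (3x3) and "t" (3): a world point X has camera coordinates R X + t. Camera axes: x right, y down, z forward; pixel columns grow to the right and rows downward; lengths in m; the calibration is good to about 2 mm. A picture is of the moment at which its call begins.
- ctrl.hand_in(): hands the job in, once; it reports no verdict.
The state is a dict: "time_s": time; "joints": joint angles; "qd": joint speeds; "tau": joint torques, N m; "eef_pos": TCP position; "tool_rot": TCP orientation; "force": force on the tool from outside, world axes, zero at the start; "ft_torque": the same for the moment, N m; "gripper_width": opening from 0.0 (shut) to 1.0 (fully open).
Only numpy, scipy, OpenCV 4.12 (cv2) and the standard library are available. Lean on these libraries where they do the work, as an engineer would, in place of code of your own. Each camera call takes 0.05 s, during which the arm holds its last target.

TASK

Get the desk ready for cleaning the keyboard: pull the three nested metal cups apart and stand each one upright in the middle of the round coaster of its size (largest cup on largest coaster, smallest on smallest), and take the little glass jar off the game cases and stand it in the middle of the square coaster. Set each one down gently without dropping it, tip nothing over, and leave the mouse and the keycap puller where they lie.

Things in the scene. Friction and masses are not known exactly. Their poses are not given: they have to be found in the camera images.
- cup_large: loose; aluminium, straight round open-topped cup, wall 2.5 mm, floor 3 mm thick, upright; origin: centre of its underside, z up. The widest and lowest: outer diameter 68 mm, height 32 mm. Stands on the desk at the start with the other two cups nested in it; bare desk for at least 35 mm around it.
- cup_medium: loose; aluminium, straight round open-topped cup, wall 2.5 mm, floor 3 mm thick, upright; origin: centre of its underside, z up. Outer diameter 55 mm, height 48 mm. Stands at the start inside the large cup, on its floor, about 4 mm loose all round; its rim stands 19 mm above the large cup's rim.
- cup_small: loose; aluminium, straight round open-topped cup, wall 2.5 mm, floor 3 mm thick, upright; origin: centre of its underside, z up. The narrowest and tallest: outer diameter 42 mm, height 64 mm. Stands at the start inside the medium cup, on its floor, about 4 mm loose all round; its rim stands 19 mm above the medium cup's rim.
- jar: loose; small clear glass jar closed with a steel lid, widest diameter 46 mm, height 60 mm, upright; origin: centre of its underside, z up. Stands at the start on a fixed stack of two flat game cases (105 x 170 mm, top 28 mm above the desk).
- coaster_large: fixed; flat dark rubber coaster, 4 mm thick, lying on the desk; origin: centre of its underside (its top is 4 mm above). Round, diameter 112 mm: the place of the large cup.
- coaster_medium: fixed; flat dark rubber coaster, 4 mm thick, lying on the desk; origin: centre of its underside (its top is 4 mm above). Round, diameter 92 mm: the place of the medium cup.
- coaster_small: fixed; flat dark rubber coaster, 4 mm thick, lying on the desk; origin: centre of its underside (its top is 4 mm above). Round, diameter 72 mm: the place of the small cup.
- coaster_square: fixed; flat dark rubber coaster, 4 mm thick, lying on the desk; origin: centre of its underside (its top is 4 mm above). Square, 80 x 80 mm: the place of the jar.
- mouse: loose bystander, not to be disturbed; matte black computer mouse 118 x 60 x 36 mm, long along its x; origin: centre of its underside.
- puller: loose bystander, not to be disturbed; dark keycap puller lying flat, 80 x 24 x 10 mm, long along its x; origin: centre of its underside.
Not all that is in view belongs to the job. Leave any red or yellow look-alike of the cup_large alone.

How it is judged:
At the end, for the whole second after the job is handed in: Each cup stands upright (within 0.1 rad) on the coaster of its size and the jar on the square coaster, each resting directly on the coaster's surface with its centre within 15 mm of the coaster's centre, released and at rest (horizontal distance between cup_large and coaster_large below 0.015 m and z of cup_large in the frame of coaster_large between 0.001 and 0.008 m and angle between each of cup_large, cup_medium, cup_small, jar's own z axis and vertical below 0.1 rad and linear speed of each of cup_large, cup_medium, cup_small, jar below 0.02 m/s and horizontal distance between cup_medium and coaster_medium below 0.015 m and z of cup_medium in the frame of coaster_medium between 0.001 and 0.008 m and horizontal distance between cup_small and coaster_small below 0.015 m and z of cup_small in the frame of coaster_small between 0.001 and 0.008 m and horizontal distance between jar and coaster_square below 0.015 m and z of jar in the frame of coaster_square between 0.001 and 0.008 m); the robot touches nothing.
It fails at once if the mouse is moved by more than 25 mm (distance of mouse from where it was at the start of the episode above 0.025 m).
It fails at once if the keycap puller is moved by more than 25 mm (distance of puller from where it was at the start of the episode above 0.025 m).
It fails at once if a cup or the jar is tipped over (beyond 0.9 rad) (angle between any of cup_large, cup_medium, cup_small, jar's own z axis and vertical above 0.9 rad).
It fails at once if a cup or the jar is dropped or slammed down (faster than 0.5 m/s while its underside is within 60 mm of the centre of its coaster) ((linear speed of cup_large above 0.5 m/s and distance between cup_large and coaster_large below 0.06 m) or (linear speed of cup_medium above 0.5 m/s and distance between cup_medium and coaster_medium below 0.06 m) or (linear speed of cup_small above 0.5 m/s and distance between cup_small and coaster_small below 0.06 m) or (linear speed of jar above 0.5 m/s and distance between jar and coaster_square below 0.06 m)).
It also fails if it takes over 99 s, if anything falls off the work surface, if the arm or the gripper's body presses on something with over 40 N, if the wrist force passes 120 N, or if a joint passes its speed limit or range.

## Working session

There is one attempt and no reset: what is moved stays moved. The work goes in short steps, Python scripts to look and compute and a tool call to move; the robot and the scene stay as the last step left them, time stands still between calls to the robot, and variables do not carry over. Pictures are saved under pics/ and viewed, and the job is handed in when it is done.

Besides the shell and the picture viewer there is one more tool, called after ">>>" in YAML: its name, and indented under it one key for each argument. step_arm: Moves the arm, as the interface text tells. Its arguments: {"type":"object","properties":{"series":{"type":"array"},"force":{"type":"number"}},"required":["series"]}

```bash
mkdir -p pics
python3 - <<'E'
from rig import ctrl, optics
import cv2,numpy as np
o=ctrl.get_obs()
print(o)
for n in("top","side","wrist"):
    c=optics.read_camera(n); cv2.imwrite(f"pics/{n}0.png",c["image"][:,:,::-1])
    np.savez(f"{n}0.npz",**c)
    print(n,c["intrinsics"],c["R"],c["t"])
E
```

```text
{'time_s': 0.0, 'joints': array([-1.17378609,  0.62936144,  0.03842738,  1.51833657, -0.02699963,
        0.99629591, -0.02002495]), 'qd': array([ 6.12979629e-04, -3.36123909e-05,  1.35257940e-03,  1.22393312e-03,
       -1.19635428e-03,  1.83403956e-03, -1.67053058e-03]), 'tau': array([ 1.53076638e-05, -5.49728572e+01,  1.14349902e+00, -1.86646861e+01,
       -5.22448251e-02,  2.36016145e-02,  1.76326444e-04]), 'eef_pos': array([0.28989283, 0.58108663, 0.22655396]), 'tool_rot': array([-7.20432963e-01, -3.05744354e+00,  2.88561921e-03]), 'force': array([0.1603749 , 0.87798348, 1.11599471]), 'ft_torque': array([-0.03516163,  0.00295221, -0.00737033]), 'gripper_width': 0.9995335940261513}
top [[544.95903726   0.         279.18142819]
 [  0.         544.95903726 205.35909513]
 [  0.           0.           1.        ]] [[-0.02598371 -0.99953858  0.01573128]
 [-0.99403601  0.02416702 -0.10634082]
 [ 0.10591157 -0.01840059 -0.99420529]] [8.85394696e-04 5.57709305e-01 1.36556936e+00]
side [[398.88864139   0.         282.68513954]
 [  0.         398.88864139 202.44263741]
 [  0.           0.           1.        ]] [[ 7.63685683e-01 -6.45588173e-01  2.96346445e-04]
 [-4.82765557e-01 -5.71382557e-01 -6.63671146e-01]
 [ 4.28627570e-01  5.06693087e-01 -7.48024413e-01]] [-0.40956727  0.30825978  0.63743493]
wrist [[312.07295074   0.         276.43892739]
 [  0.         312.07295074 206.35878093]
 [  0.           0.           1.        ]] [[ 0.44599886  0.89503157 -0.00187376]
 [ 0.87028763 -0.43317805  0.23442742]
 [ 0.20900827 -0.10618508 -0.97213182]] [-0.65014262 -0.02417614  0.39045401]
```

View pics/top0.png

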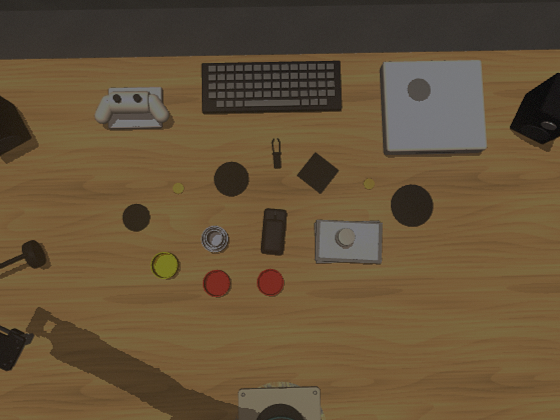

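View pics/side0.png

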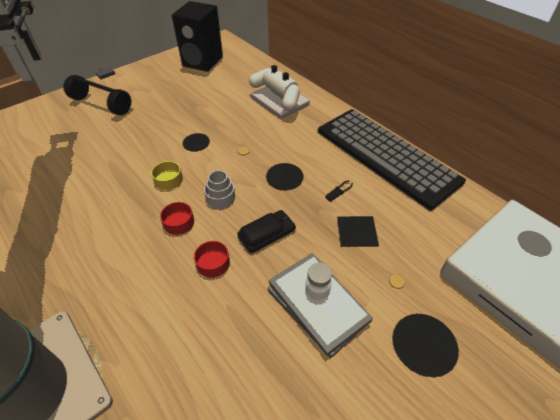

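View pics/wrist0.png

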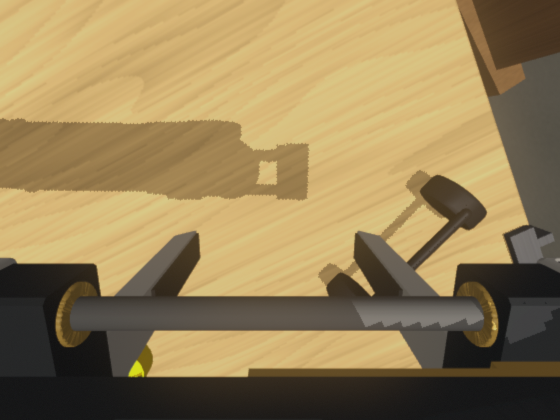

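The top view shows the cup nest near (215,239), the jar near (346,237) and the coasters: small (136,217), medium (231,179), large (411,205), square (318,172). The mouse is at (273,231) and the puller at (277,153). Next I measure these.

```bash
cat > h.py <<'E'
import numpy as np, cv2
def ray(c,u,v,z):
    K,R,t=c["intrinsics"],c["R"],c["t"]
    d=R.T@np.linalg.inv(K)@np.array([u,v,1.]); o=-R.T@t
    return o+d*(z-o[2])/d[2]
def proj(c,X):
    p=c["intrinsics"]@(c["R"]@np.asarray(X)+c["t"]); return p[:2]/p[2]
def rpts(c,cnt,z): return np.array([ray(c,u,v,z)[:2] for u,v in cnt.reshape(-1,2)])
def circ(P):
    A=np.c_[2*P,np.ones(len(P))]; s=np.linalg.lstsq(A,(P**2).sum(1),rcond=None)[0]
    return s[:2],np.sqrt(s[2]+s[0]**2+s[1]**2)
E
python3 - <<'E'
from h import *
for n,seeds in(("top",dict(S=(136,217),M=(231,179),L=(411,205),Q=(318,172),mouse=(273,231),puller=(277,160))),("side",dict(S=(196,142),M=(285,176),L=(425,344),Q=(358,231)))):
    c=np.load(n+"0.npz"); g=c["image"].max(2)
    m=(g<75).astype(np.uint8)
    _,lab=cv2.connectedComponents(m)
    for k,(u,v) in seeds.items():
        l=lab[v,u]
        if l==0: print(n,k,"none",g[v,u]);continue
        mm=(lab==l).astype(np.uint8)
        z=.004
        cs,_=cv2.findContours(mm,cv2.RETR_EXTERNAL,cv2.CHAIN_APPROX_NONE)
        P=rpts(c,max(cs,key=len),z); ctr,r=circ(P)
        ys,xs=np.nonzero(mm); Q=rpts(c,np.c_[xs,ys],z)
        d=c["range_z"][v,u]; 
        X=c["R"].T@(d*np.linalg.inv(c["intrinsics"])@[u,v,1]-c["t"])
        print(n,k,"circ",ctr.round(4),"D",(2*r).round(4),"centroid",Q.mean(0).round(4),"ext",np.ptp(P,axis=0).round(3),cv2.minAreaRect((P*1000).astype(np.float32)),"depthpt",X.round(3))
for n,b in(("top",(190,210,380,270)),("side",(195,160,345,310))):
    c=np.load(n+"0.npz"); 
    im=c["image"][b[1]:b[3],b[0]:b[2],::-1]
    im=np.clip(im.astype(float)*1.5,0,255).astype(np.uint8)
    cv2.imwrite(f"pics/{n}crop.png",cv2.resize(im,None,fx=4,fy=4,interpolation=cv2.INTER_CUBIC))
E
```

```text
top S circ [0.5389 0.3586] D 0.0687 centroid [0.5388 0.3587] ext [0.071 0.067] ((537.8721923828125, 358.13214111328125), (67.13394165039062, 70.51847839355469), 89.96085357666016) depthpt [0.539 0.358 0.003]
top M circ [0.6337 0.111 ] D 0.0888 centroid [0.6336 0.111 ] ext [0.09  0.089] ((633.60791015625, 111.29230499267578), (87.78713989257812, 89.1295166015625), 44.051605224609375) depthpt [0.633 0.111 0.003]
top L circ [ 0.5523 -0.3598] D 0.1088 centroid [ 0.5522 -0.3597] ext [0.111 0.109] ((552.418701171875, -359.33349609375), (108.30967712402344, 109.42425537109375), 42.69167709350586) depthpt [ 0.553 -0.36  -0.   ]
top Q circ [ 0.6444 -0.1165] D 0.0895 centroid [ 0.6443 -0.1164] ext [0.107 0.108] ((644.38671875, -116.39225769042969), (79.4806900024414, 80.20043182373047), 50.1761360168457) depthpt [ 0.646 -0.118  0.003]
top mouse circ [0.4929 0.0031] D 0.0988 centroid [0.4927 0.0033] ext [0.123 0.067] ((492.82666015625, 3.288898468017578), (59.76287078857422, 119.85643005371094), 84.05032348632812) depthpt [0.492 0.004 0.034]
top puller circ [ 0.6986 -0.0098] D 0.0499 centroid [
[... 310 characters left out ...]
372070312), 49.81147384643555) depthpt [0.539 0.356 0.005]
side M circ [0.6348 0.1103] D 0.0867 centroid [0.6342 0.1096] ext [0.088 0.089] ((635.8753662109375, 111.03966522216797), (89.18148040771484, 84.93095397949219), 49.80638885498047) depthpt [0.635 0.108 0.006]
side L circ [ 0.5539 -0.3596] D 0.1082 centroid [ 0.5525 -0.3612] ext [0.109 0.108] ((554.0424194335938, -359.9576110839844), (108.52799987792969, 108.56591033935547), 88.91706085205078) depthpt [ 0.553 -0.361  0.004]
side Q circ [ 0.6455 -0.1162] D 0.0873 centroid [ 0.645 -0.117] ext [0.108 0.105] ((645.0079345703125, -116.89582061767578), (77.87103271484375, 78.1158447265625), 50.087093353271484) depthpt [ 0.646 -0.119  0.005]
```

View pics/topcrop.png

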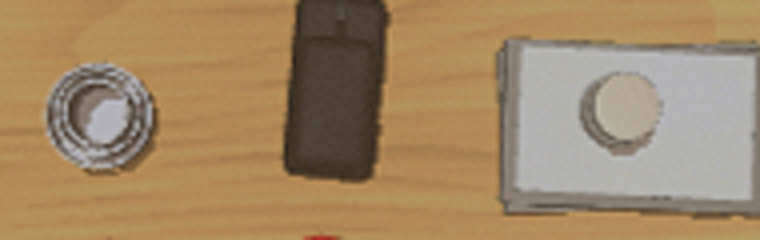

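View pics/sidecrop.png

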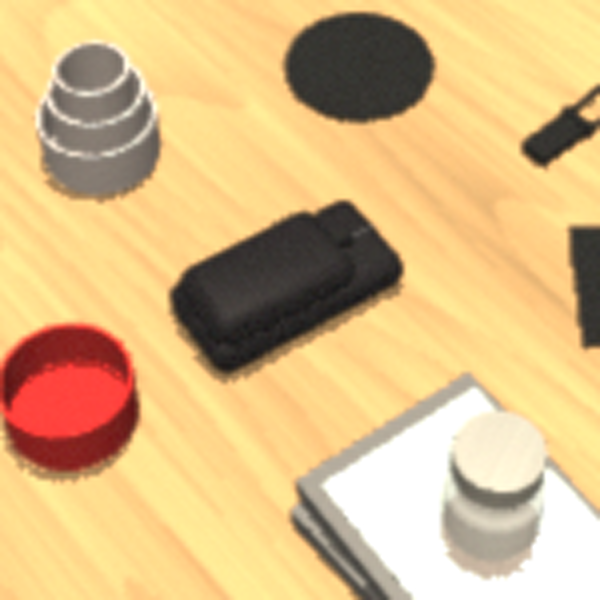

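```bash
cat >> h.py <<'E'
def cloud(c):
    d=c["range_z"]; v,u=np.mgrid[:d.shape[0],:d.shape[1]]
    K=c["intrinsics"]; p=np.stack([(u-K[0,2])/K[0,0]*d,(v-K[1,2])/K[1,1]*d,d],-1)
    return (p-c["t"])@c["R"],d>0
E
python3 - <<'E'
from h import *
for n,box,jb in(("top",(190,210,245,270),(325,215,365,260)),("side",(200,165,240,212),(300,255,340,310))):
    c=np.load(n+"0.npz"); P,ok=cloud(c); 
    hsv=cv2.cvtColor(c["image"],cv2.COLOR_RGB2HSV)
    W=P[box[1]:box[3],box[0]:box[2]].reshape(-1,3)
    print(n,np.histogram(W[:,2],bins=np.arange(-.005,.085,.005)))
    # mask gray
    m=np.zeros(ok.shape,np.uint8); m[box[1]:box[3],box[0]:box[2]]=(hsv[...,1]<90)[box[1]:box[3],box[0]:box[2]]
    cs,_=cv2.findContours(m,cv2.RETR_EXTERNAL,cv2.CHAIN_APPROX_NONE); k=max(cs,key=cv2.contourArea)
    print("nest bbox",cv2.boundingRect(k))
    if n=="top":
        Q=rpts(c,k,.032); print("largest outline",circ(Q))
    for lo,hi,z in((.058,.078,.070),(.044,.057,.051),(.026,.038,.032)):
        s=(W[:,2]>lo)&(W[:,2]<hi); print("h",z,s.sum(),circ(W[s][:,:2]) if s.sum()>5 else "", (W[s].max(0)+W[s].min(0))/2 if s.any() else "")
    J=P[jb[1]:jb[3],jb[0]:jb[2]].reshape(-1,3); s=J[:,2]>.082
    print("jar",s.sum(),J[s].mean(0),np.ptp(J[s],axis=0),(J[s].max(0)+J[s].min(0))/2, np.median(J[s][:,2]))
E
```

```text
top (array([1024, 1455,  282,   94,   22,   19,   34,   64,   41,   17,   31,
         46,   18,   12,   16,   35,    4]), array([-0.005,  0.   ,  0.005,  0.01 ,  0.015,  0.02 ,  0.025,  0.03 ,
        0.035,  0.04 ,  0.045,  0.05 ,  0.055,  0.06 ,  0.065,  0.07 ,
        0.075,  0.08 ]))
nest bbox (201, 226, 27, 26)
largest outline (array([0.4768494 , 0.15426087]), np.float64(0.03310983390126225))
h 0.07 72 (array([0.47696379, 0.1501891 ]), np.float64(0.01943671211567596)) [0.476293   0.15030206 0.06755283]
h 0.051 91 (array([0.47752817, 0.15167067]), np.float64(0.025176687875949514)) [0.47842976 0.15120941 0.05054424]
h 0.032 123 (array([0.47673328, 0.15307717]), np.float64(0.030125431174264857)) [0.47701167 0.15426434 0.03227399]
jar 239 [ 0.46726924 -0.16217133  0.17179064] [0.08208431 0.20649288 1.33460349] [ 0.45081869 -0.09071235  0.74964787] 0.08854338232286103
side (array([461, 526,  45,  52,  44,  57,  69, 104,  54,  66,  86,  92,  63,
        54,  67,  32,   0]), array([-0.005,  0.   ,  0.005,  0.01 ,  0.015,  0.02 ,  0.025,  0.03 ,
        0.035,  0.04 ,  0.045,  0.05 ,  0.055,  0.06 ,  0.065,  0.07 ,
        0.075,  0.08 ]))
nest bbox (204, 170, 31, 39)
h 0.07 179 (array([0.47821112, 0.15180739]), np.float64(0.019471205987361094)) [0.47837861 0.15262825 0.06533433]
h 0.051 214 (array([0.47786251, 0.15036456]), np.float64(0.02199545266645406)) [0.4789974  0.15135595 0.05046014]
h 0.032 196 (array([0.47694289, 0.15242849]), np.float64(0.02820403890393107)) [0.47775784 0.15239527 0.03201111]
jar 428 [ 0.46440906 -0.18001057  0.10302372] [0.30572534 0.25874679 0.59936625] [ 0.34123835 -0.28188799  0.38183826] 0.08795604413680622
```

```bash
cat >> h.py <<'E'
from scipy.spatial.transform import Rotation as Rn
YAW=Rn.from_matrix(np.array([[-1,0,0],[0,1,0],[0,0,-1.]]))
def goto(*T):
    "print tool shifts (mm) from measured pose to world targets and turn to YAW, cumulated"
    from rig import ctrl
    o=ctrl.get_obs(); R=Rn.from_rotvec(o["tool_rot"])
    print("t",round(o["time_s"],2),"pos",o["eef_pos"].round(4),"w",round(o["gripper_width"],3),"F",o["force"].round(1),"q",o["joints"].round(2))
    print("turn deg",np.degrees((R.inv()*YAW).as_rotvec()).round(2))
    for t in T: print(t,"->",(1000*R.inv().apply(np.array(t)-o["eef_pos"])).round(1))
E
python3 - <<'E'
from h import *
for n,jb in(("top",(325,215,365,260)),("side",(300,255,340,310))):
    c=np.load(n+"0.npz"); P,ok=cloud(c); 
    m=np.zeros(ok.shape,bool); m[jb[1]:jb[3],jb[0]:jb[2]]=1
    s=m&ok&(P[...,2]>.080)&(P[...,2]<.096); J=P[s]
    print("jar",s.sum(),J.mean(0),np.ptp(J,axis=0),(J.max(0)+J.min(0))/2)
    s=m&ok&(P[...,2]>.084)&(P[...,2]<.092)
    mm=s.astype(np.uint8);cs,_=cv2.findContours(mm,cv2.RETR_EXTERNAL,cv2.CHAIN_APPROX_NONE);k=max(cs,key=cv2.contourArea)
    print("lid",circ(rpts(c,k,.088)),cv2.boundingRect(k))
    hsv=cv2.cvtColor(c["image"],cv2.COLOR_RGB2HSV)
    for nm,lo,hi in(("red",0,8),("red",172,180),("yel",25,35)):
        q=((hsv[...,0]>=lo)&(hsv[...,0]<=hi)&(hsv[...,1]>200)).astype(np.uint8)
        for k in cv2.findContours(q,cv2.RETR_EXTERNAL,cv2.CHAIN_APPROX_NONE)[0]:
            if cv2.contourArea(k)>150: print(nm,circ(rpts(c,k,.03)))
goto((.4775,.151,.2))
E
```

```text
jar 228 [ 0.47102178 -0.17368815  0.088205  ] [0.04142688 0.04078297 0.01562264] [ 0.47114741 -0.1735673   0.08794526]
lid (array([ 0.47096293, -0.17461913]), np.float64(0.018939847777872748)) (338, 228, 17, 17)
jar 433 [ 0.47123908 -0.17427106  0.08751774] [0.04197007 0.04102252 0.01043045] [ 0.47311598 -0.17302585  0.08545047]
lid (array([ 0.47207887, -0.17339548]), np.float64(0.020192498774278318)) (308, 263, 24, 22)
t 0.15 pos [0.2899 0.5812 0.2268] w 0.998 F [-0.3  0.2 -0.5] q [-1.17  0.63  0.04  1.52 -0.03  1.   -0.02]
turn deg [-8.000e-02 -2.000e-02 -2.652e+01]
(0.4775, 0.151, 0.2) -> [-359.9 -301.2   27.2]
```

>>> step_arm:
  series:
    - {"tx": -20,"ty": -15,"az": -6}
    - {"tx": -55,"ty": -45,"az": -13}
    - {"tx": -90,"ty": -75,"az": -20}
    - {"tx": -125,"ty": -105,"az": -26.5}
    - {"tx": -160,"ty": -135,"az": -26.5}
  force: 20

```text
invalid input
```

```bash
python3 -c "
from h import *
goto((.4775,.151,.2),(.4775,.151,.12))"
```

```text
t 0.15 pos [0.2899 0.5812 0.2268] w 0.998 F [-0.3  0.2 -0.5] q [-1.17  0.63  0.04  1.52 -0.03  1.   -0.02]
turn deg [-8.000e-02 -2.000e-02 -2.652e+01]
(0.4775, 0.151, 0.2) -> [-359.9 -301.2   27.2]
(0.4775, 0.151, 0.12) -> [-359.9 -301.1  107.2]
```

>>> step_arm:
  series:
    - {"tx": -20,"ty": -15,"tz": 0,"ax": 0,"ay": 0,"az": -6,"hand": 0}
    - {"tx": -55,"ty": -45,"tz": 0,"ax": 0,"ay": 0,"az": -13,"hand": 0}
    - {"tx": -90,"ty": -75,"tz": 0,"ax": 0,"ay": 0,"az": -20,"hand": 0}
    - {"tx": -125,"ty": -105,"tz": 0,"ax": 0,"ay": 0,"az": -26.5,"hand": 0}
    - {"tx": -160,"ty": -135,"tz": 0,"ax": 0,"ay": 0,"az": -26.5,"hand": 0}
  force: 20

```text
time_s: 0.65
eef_pos: [0.3735, 0.3875, 0.2273]
tool_rot: [0.004, -3.141, 0.0]
force: [0.3, 0.3, -0.2]
gripper_width: 0.999
```

```bash
python3 -c "
from h import *
goto((.4775,.151,.2),(.4775,.151,.12))"
```

```text
t 0.65 pos [0.3735 0.3875 0.2273] w 0.999 F [ 0.3  0.3 -0.2] q [-0.79  0.47 -0.09  1.83  0.06  0.85  0.66]
turn deg [-0.01 -0.01  0.14]
(0.4775, 0.151, 0.2) -> [-103.5 -236.8   27.3]
(0.4775, 0.151, 0.12) -> [-103.5 -236.7  107.3]
```

>>> step_arm:
  series:
    - {"tx": -20,"ty": -45,"tz": 5,"ax": 0,"ay": 0,"az": 0,"hand": 0}
    - {"tx": -40,"ty": -90,"tz": 10,"ax": 0,"ay": 0,"az": 0,"hand": 0}
    - {"tx": -60,"ty": -135,"tz": 15,"ax": 0,"ay": 0,"az": 0,"hand": 0}
    - {"tx": -80,"ty": -180,"tz": 20,"ax": 0,"ay": 0,"az": 0,"hand": 0}
    - {"tx": -95,"ty": -220,"tz": 25,"ax": 0,"ay": 0,"az": 0,"hand": 0}

```text
time_s: 1.15
eef_pos: [0.469, 0.1667, 0.2023]
tool_rot: [0.003, 3.141, -0.001]
force: [-0.7, 0.5, -0.2]
gripper_width: 1.001
```

```bash
python3 -c "
from h import *
goto((.4775,.151,.15),(.4775,.151,.076))"
```

```text
t 1.15 pos [0.469  0.1667 0.2023] w 1.001 F [-0.7  0.5 -0.2] q [-0.35  0.45 -0.07  1.96  0.05  0.73  1.12]
turn deg [-0.02  0.03 -0.1 ]
(0.4775, 0.151, 0.15) -> [ -8.5 -15.7  52.3]
(0.4775, 0.151, 0.076) -> [ -8.5 -15.7 126.3]
```

>>> step_arm:
  series:
    - {"tx": -8.5,"ty": -15.5,"tz": 25,"ax": 0,"ay": 0,"az": 0,"hand": 0}
    - {"tx": -8.5,"ty": -15.5,"tz": 45,"ax": 0,"ay": 0,"az": 0,"hand": 0}
    - {"tx": -8.5,"ty": -15.5,"tz": 60,"ax": 0,"ay": 0,"az": 0,"hand": 0}
    - {"tx": -8.5,"ty": -15.5,"tz": 60,"ax": 0,"ay": 0,"az": 0,"hand": 0}

```text
time_s: 1.55
eef_pos: [0.4751, 0.1531, 0.1407]
tool_rot: [-0.001, -3.138, 0.002]
force: [0.4, -0.3, 0.2]
gripper_width: 1.0
```

```bash
python3 -c "
from h import *
from rig import optics
for n in ('wrist','side'):
    c=optics.read_camera(n); np.savez(n+'1.npz',**c); cv2.imwrite(f'pics/{n}1.png',c['image'][:,:,::-1])
goto((.4775,.151,.15),(.4775,.151,.076))"
```

```text
t 1.65 pos [0.4764 0.154  0.1425] w 1.003 F [-0.8 -0.3 -0.1] q [-0.32  0.54 -0.07  2.01  0.06  0.59  1.14]
turn deg [-0.   -0.03 -0.  ]
(0.4775, 0.151, 0.15) -> [-1.  -3.  -7.5]
(0.4775, 0.151, 0.076) -> [-1.1 -3.  66.5]
```

View pics/wrist1.png

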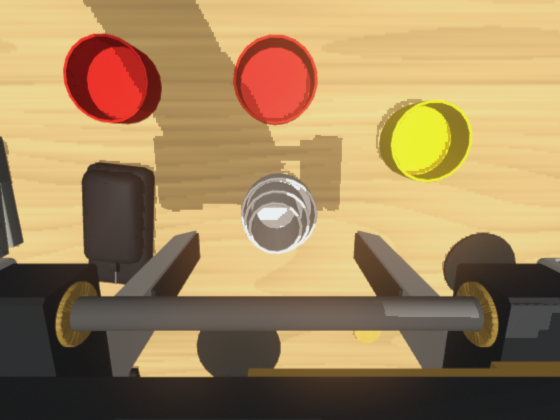

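View pics/side1.png

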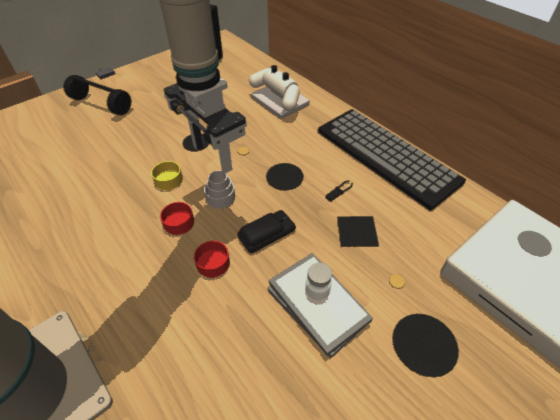

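The wrist view shows the nest at (279,213), centred between the fingers (mid column about 277). The side view shows the gripper above the nest and nothing in its way. I'll cross-check the rim positions from the wrist view.

Run:
```python
from h import *
c=np.load("wrist1.npz"); P,ok=cloud(c)
m=np.zeros(ok.shape,bool); m[165:265,230:330]=1
for lo,hi in((.064,.076),(.046,.056),(.027,.037)):
    s=m&ok&(P[...,2]>lo)&(P[...,2]<hi); W=P[s]; print(s.sum(),circ(W[:,:2]),(W.max(0)+W.min(0))/2,np.ptp(W,axis=0))
hsv=cv2.cvtColor(c["image"],cv2.COLOR_RGB2HSV)
q=(m&(hsv[...,1]<60)).astype(np.uint8)
k=max(cv2.findContours(q,cv2.RETR_EXTERNAL,cv2.CHAIN_APPROX_NONE)[0],key=cv2.contourArea); print(cv2.boundingRect(k))
```

```text
683 (array([0.47875233, 0.1531585 ]), np.float64(0.0194031009130079)) [0.47909657 0.15317959 0.06790748] [0.04132033 0.04144339 0.00765638]
846 (array([0.47782081, 0.15461155]), np.float64(0.023397213610761386)) [0.47948877 0.15427013 0.0510089 ] [0.05341911 0.05379356 0.00998066]
839 (array([0.47514976, 0.15713934]), np.float64(0.027721911723319993)) [0.47581937 0.15636499 0.03199154] [0.0610785  0.06718801 0.00997018]
(241, 174, 76, 80)
```

>>> step_arm:
  series:
    - {"tx": -1.5,"ty": -1,"tz": 20,"ax": 0,"ay": 0,"az": 0,"hand": 0}
    - {"tx": -1.5,"ty": -1,"tz": 40,"ax": 0,"ay": 0,"az": 0,"hand": 0}
    - {"tx": -1.5,"ty": -1,"tz": 55,"ax": 0,"ay": 0,"az": 0,"hand": 0}
    - {"tx": -1.5,"ty": -1,"tz": 64,"ax": 0,"ay": 0,"az": 0,"hand": 0}
    - {"tx": -1.5,"ty": -1,"tz": 64,"ax": 0,"ay": 0,"az": 0,"hand": 0}

```text
time_s: 2.15
eef_pos: [0.4778, 0.1531, 0.0782]
tool_rot: [0.0, -3.141, 0.0]
force: [-1.1, 0.3, 0.4]
gripper_width: 1.0
```

```bash
python3 -c "
from h import *
from rig import optics
for n in ('wrist','side'):
    c=optics.read_camera(n); np.savez(n+'2.npz',**c); cv2.imwrite(f'pics/{n}2.png',c['image'][:,:,::-1])
    goto((.478,.152,.075))
cv2.imwrite('pics/side2c.png',cv2.resize(c['image'][120:260,140:320,::-1],None,fx=4,fy=4))"
```

```text
t 2.2 pos [0.4782 0.1531 0.0788] w 0.998 F [0.1 0.6 0.5] q [-0.33  0.66 -0.05  2.05  0.08  0.44  1.13]
turn deg [0.01 0.02 0.  ]
(0.478, 0.152, 0.075) -> [ 0.2 -1.1  3.8]
t 2.25 pos [0.4785 0.1532 0.0792] w 1.0 F [-0.3  0.1  0.1] q [-0.33  0.65 -0.05  2.05  0.08  0.44  1.13]
turn deg [ 0.02  0.06 -0.01]
(0.478, 0.152, 0.075) -> [ 0.5 -1.2  4.2]
```

View pics/wrist2.png

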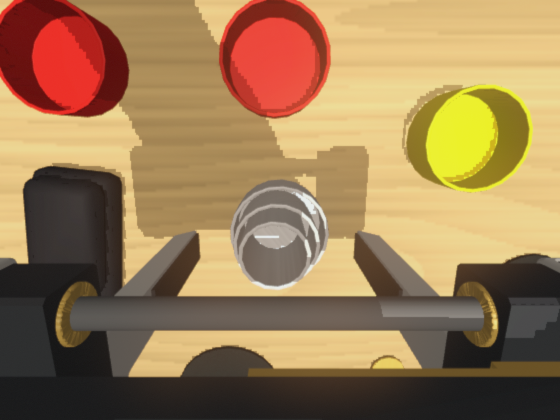

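View pics/side2c.png

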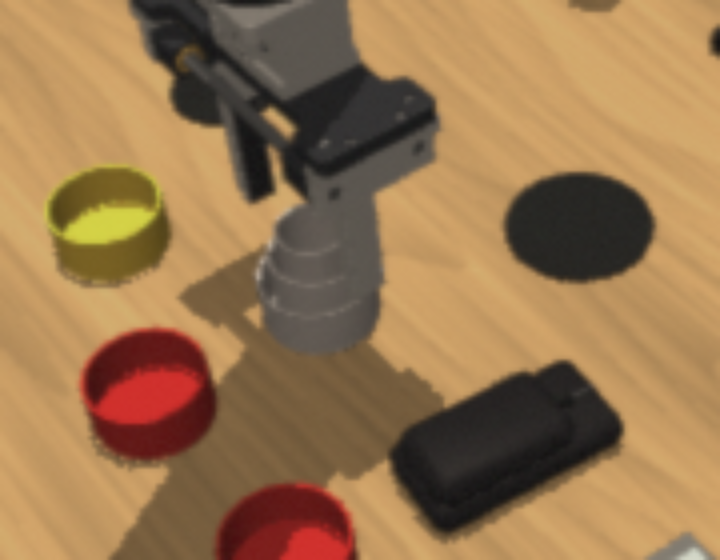

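The small cup's rim is between the fingers in the wrist view (about (275,255)). I'll lower the last few mm and grip lightly.

>>> step_arm:
  series:
    - {"tx": 0,"ty": -0.5,"tz": 3,"ax": 0,"ay": 0,"az": 0,"hand": 0}
    - {"tx": 0,"ty": -0.5,"tz": 3,"ax": 0,"ay": 0,"az": 0,"hand": 80}
    - {"tx": 0,"ty": -0.5,"tz": 3,"ax": 0,"ay": 0,"az": 0,"hand": 120}
    - {"tx": 0,"ty": -0.5,"tz": 3,"ax": 0,"ay": 0,"az": 0,"hand": 180}
    - {"tx": 0,"ty": -0.5,"tz": 3,"ax": 0,"ay": 0,"az": 0,"hand": 180}
  force: 15

```text
time_s: 2.75
eef_pos: [0.4781, 0.1524, 0.0756]
tool_rot: [0.001, 3.141, 0.0]
force: [0.5, 0.3, 0.4]
gripper_width: 0.699
```

>>> step_arm:
  series:
    - {"tx": 0,"ty": 0,"tz": 0,"ax": 0,"ay": 0,"az": 0,"hand": 180}
    - {"tx": 0,"ty": 0,"tz": 0,"ax": 0,"ay": 0,"az": 0,"hand": 180}
    - {"tx": 0,"ty": 0,"tz": 0,"ax": 0,"ay": 0,"az": 0,"hand": 180}

```text
time_s: 3.05
eef_pos: [0.478, 0.1524, 0.0754]
tool_rot: [-0.0, -3.142, 0.0]
force: [0.5, -0.4, 0.1]
gripper_width: 0.447
```

>>> step_arm:
  series:
    - {"tx": 0,"ty": 0,"tz": 0,"ax": 0,"ay": 0,"az": 0,"hand": 200}
    - {"tx": 0,"ty": 0,"tz": 0,"ax": 0,"ay": 0,"az": 0,"hand": 200}
    - {"tx": 0,"ty": 0,"tz": -5,"ax": 0,"ay": 0,"az": 0,"hand": 200}
    - {"tx": 0,"ty": 0,"tz": -15,"ax": 0,"ay": 0,"az": 0,"hand": 200}
    - {"tx": 0,"ty": 0,"tz": -25,"ax": 0,"ay": 0,"az": 0,"hand": 200}
  force: 20

```text
time_s: 3.55
eef_pos: [0.478, 0.1524, 0.1013]
tool_rot: [-0.0, -3.142, -0.0]
force: [0.1, 0.0, -0.6]
gripper_width: 0.445
```

```bash
python3 -c "
from h import *
from rig import optics
for n in ('side',):
    c=optics.read_camera(n); np.savez(n+'3.npz',**c)
goto((.539,.358,.16))
cv2.imwrite('pics/side3c.png',cv2.resize(c['image'][120:260,140:320,::-1],None,fx=4,fy=4))"
```

```text
t 3.6 pos [0.479  0.1527 0.1028] w 0.447 F [0.4 0.1 0.6] q [-0.32  0.61 -0.06  2.04  0.07  0.49  1.13]
turn deg [ 0.06  0.15 -0.02]
(0.539, 0.358, 0.16) -> [-60.1 205.3 -56.8]
```

View pics/side3c.png

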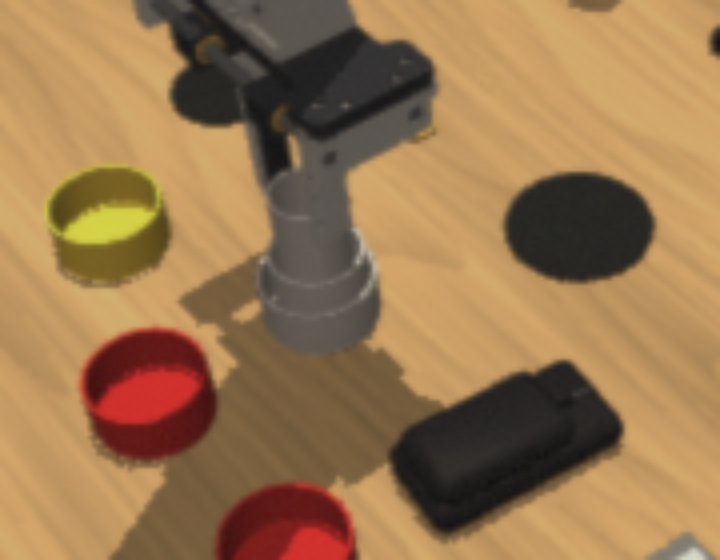

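Only the small cup came up; the medium cup stayed in the large one.

>>> step_arm:
  series:
    - {"tx": 0,"ty": 0,"tz": -15,"ax": 0,"ay": 0,"az": 0,"hand": 200}
    - {"tx": 0,"ty": 0,"tz": -30,"ax": 0,"ay": 0,"az": 0,"hand": 200}
    - {"tx": 0,"ty": 0,"tz": -48,"ax": 0,"ay": 0,"az": 0,"hand": 200}
    - {"tx": -5,"ty": 15,"tz": -55,"ax": 0,"ay": 0,"az": 0,"hand": 200}
    - {"tx": -15,"ty": 45,"tz": -55,"ax": 0,"ay": 0,"az": 0,"hand": 200}

```text
time_s: 4.1
eef_pos: [0.4938, 0.1954, 0.1574]
tool_rot: [0.007, 3.14, -0.001]
force: [0.5, 1.1, -0.6]
gripper_width: 0.445
```

>>> step_arm:
  series:
    - {"tx": -10,"ty": 35,"tz": 0,"ax": 0,"ay": 0,"az": 0,"hand": 200}
    - {"tx": -20,"ty": 70,"tz": 0,"ax": 0,"ay": 0,"az": 0,"hand": 200}
    - {"tx": -30,"ty": 105,"tz": 0,"ax": 0,"ay": 0,"az": 0,"hand": 200}
    - {"tx": -40,"ty": 140,"tz": 0,"ax": 0,"ay": 0,"az": 0,"hand": 200}
    - {"tx": -45,"ty": 160,"tz": 0,"ax": 0,"ay": 0,"az": 0,"hand": 200}

```text
time_s: 4.6
eef_pos: [0.5381, 0.3612, 0.1561]
tool_rot: [-0.004, 3.141, 0.004]
force: [-0.0, 0.1, -0.2]
gripper_width: 0.446
```

```bash
python3 -c "
from h import *
goto((.539,.358,.0745))"
```

```text
t 4.6 pos [0.5381 0.3612 0.1561] w 0.446 F [-0.   0.1 -0.2] q [-0.6   0.7  -0.05  1.59  0.04  0.84  0.9 ]
turn deg [0.16 0.06 0.13]
(0.539, 0.358, 0.0745) -> [-0.8 -3.5 81.6]
```

>>> step_arm:
  series:
    - {"tx": -1,"ty": 0.5,"tz": 20,"ax": 0,"ay": 0,"az": 0,"hand": 200}
    - {"tx": -1,"ty": 0.5,"tz": 40,"ax": 0,"ay": 0,"az": 0,"hand": 200}
    - {"tx": -1,"ty": 0.5,"tz": 55,"ax": 0,"ay": 0,"az": 0,"hand": 200}
    - {"tx": -1,"ty": 0.5,"tz": 65,"ax": 0,"ay": 0,"az": 0,"hand": 200}
    - {"tx": -1,"ty": 0.5,"tz": 72,"ax": 0,"ay": 0,"az": 0,"hand": 200}

```text
time_s: 5.1
eef_pos: [0.5389, 0.3576, 0.0829]
tool_rot: [-0.001, -3.141, 0.0]
force: [0.1, 0.8, -0.1]
gripper_width: 0.446
```

```bash
python3 -c "
from h import *
from rig import optics
for n in ('side','top'):
    c=optics.read_camera(n); np.savez(n+'4.npz',**c)
    if n=='side': cv2.imwrite('pics/side4c.png',cv2.resize(c['image'][60:200,110:290,::-1],None,fx=4,fy=4))
    goto((.539,.358,.0735))"
```

```text
t 5.15 pos [0.5386 0.3573 0.0821] w 0.447 F [-0.2 -0.8 -2.2] q [-0.6   0.8  -0.05  1.64  0.05  0.71  0.9 ]
turn deg [-0.05 -0.08 -0.04]
(0.539, 0.358, 0.0735) -> [-0.4  0.7  8.6]
t 5.2 pos [0.5388 0.3574 0.0828] w 0.446 F [-0.5  0.  -0.3] q [-0.6   0.79 -0.05  1.64  0.05  0.71  0.9 ]
turn deg [-0.04 -0.06 -0.03]
(0.539, 0.358, 0.0735) -> [-0.2  0.6  9.3]
```

View pics/side4c.png

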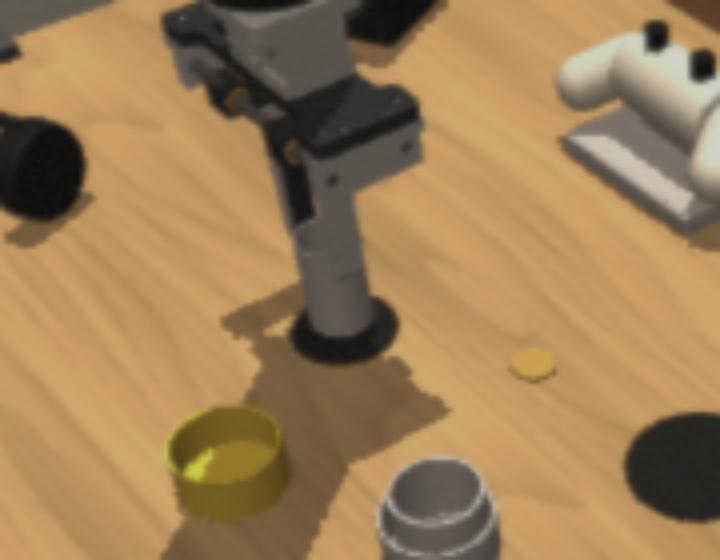

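The cup is over the small coaster and about 9 mm above it. I'll lower it gently in small steps and watch the force.

>>> step_arm:
  series:
    - {"tx": 0,"ty": 0,"tz": 3,"ax": 0,"ay": 0,"az": 0,"hand": 200}
    - {"tx": 0,"ty": 0,"tz": 6,"ax": 0,"ay": 0,"az": 0,"hand": 200}
    - {"tx": 0,"ty": 0,"tz": 7.5,"ax": 0,"ay": 0,"az": 0,"hand": 200}
    - {"tx": 0,"ty": 0,"tz": 8.5,"ax": 0,"ay": 0,"az": 0,"hand": 200}
    - {"tx": 0,"ty": 0,"tz": 8.5,"ax": 0,"ay": 0,"az": 0,"hand": 200}

```text
time_s: 5.7
eef_pos: [0.5391, 0.3579, 0.075]
tool_rot: [0.0, 3.142, 0.0]
force: [0.2, 0.7, -1.5]
gripper_width: 0.448
```

>>> step_arm:
  series:
    - {"tx": 0,"ty": 0,"tz": 1,"ax": 0,"ay": 0,"az": 0,"hand": 200}
    - {"tx": 0,"ty": 0,"tz": 1,"ax": 0,"ay": 0,"az": 0,"hand": 200}

```text
time_s: 5.9
eef_pos: [0.539, 0.3579, 0.0739]
tool_rot: [-0.001, -3.142, -0.0]
force: [-0.3, 0.2, -0.4]
gripper_width: 0.448
```

>>> step_arm:
  series:
    - {"tx": 0,"ty": 0,"tz": 1,"ax": 0,"ay": 0,"az": 0,"hand": 200}
    - {"tx": 0,"ty": 0,"tz": 1,"ax": 0,"ay": 0,"az": 0,"hand": 200}

```text
time_s: 6.1
eef_pos: [0.5393, 0.3579, 0.0735]
tool_rot: [0.001, 3.141, 0.0]
force: [-1.8, -0.8, 3.3]
gripper_width: 0.446
```

>>> step_arm:
  series:
    - {"tx": 0,"ty": 0,"tz": 0.5,"ax": 0,"ay": 0,"az": 0,"hand": 200}

```text
time_s: 6.2
eef_pos: [0.5394, 0.3579, 0.0734]
tool_rot: [0.001, 3.141, 0.0]
force: [-1.3, -1.1, 10.1]
gripper_width: 0.446
```

>>> step_arm:
  series:
    - {"tx": 0,"ty": 0,"tz": 0,"ax": 0,"ay": 0,"az": 0,"hand": 200}

```text
time_s: 6.3
eef_pos: [0.5394, 0.3579, 0.0734]
tool_rot: [0.001, 3.141, 0.0]
force: [-0.8, -2.1, 6.4]
gripper_width: 0.447
```

Contact is confirmed (upward force on the tool). Releasing slowly, then rising.

>>> step_arm:
  series:
    - {"tx": 0,"ty": 0,"tz": -0.5,"ax": 0,"ay": 0,"az": 0,"hand": 130}
    - {"tx": 0,"ty": 0,"tz": -0.5,"ax": 0,"ay": 0,"az": 0,"hand": 100}
    - {"tx": 0,"ty": 0,"tz": -0.5,"ax": 0,"ay": 0,"az": 0,"hand": 60}
    - {"tx": 0,"ty": 0,"tz": -0.5,"ax": 0,"ay": 0,"az": 0,"hand": 20}
    - {"tx": 0,"ty": 0,"tz": -0.5,"ax": 0,"ay": 0,"az": 0,"hand": 20}

```text
time_s: 6.8
eef_pos: [0.539, 0.3579, 0.0728]
tool_rot: [-0.0, -3.141, 0.0]
force: [-0.1, -0.2, -0.0]
gripper_width: 0.795
```

>>> step_arm:
  series:
    - {"tx": 0,"ty": 0,"tz": -10,"ax": 0,"ay": 0,"az": 0,"hand": 0}
    - {"tx": 0,"ty": 0,"tz": -25,"ax": 0,"ay": 0,"az": 0,"hand": 0}
    - {"tx": 0,"ty": 0,"tz": -45,"ax": 0,"ay": 0,"az": 0,"hand": 0}
    - {"tx": 0,"ty": 0,"tz": -65,"ax": 0,"ay": 0,"az": 0,"hand": 0}
    - {"tx": 0,"ty": -25,"tz": -75,"ax": 0,"ay": 0,"az": 0,"hand": 0}

```text
time_s: 7.3
eef_pos: [0.5394, 0.3379, 0.1515]
tool_rot: [-0.007, 3.138, 0.01]
force: [-0.4, -0.7, 0.3]
gripper_width: 1.003
```

```bash
python3 -c "
from h import *
goto((.4785,.153,.14))"
```

```text
t 7.3 pos [0.5394 0.3379 0.1515] w 1.003 F [-0.4 -0.7  0.3] q [-0.57  0.69 -0.06  1.64  0.05  0.81  0.93]
turn deg [0.36 0.23 0.27]
(0.4785, 0.153, 0.14) -> [  61.8 -184.7   10. ]
```

>>> step_arm:
  series:
    - {"tx": 15,"ty": -43,"tz": 5,"ax": 0,"ay": 0,"az": 0,"hand": 0}
    - {"tx": 30,"ty": -86,"tz": 5,"ax": 0,"ay": 0,"az": 0,"hand": 0}
    - {"tx": 45,"ty": -130,"tz": 10,"ax": 0,"ay": 0,"az": 0,"hand": 0}
    - {"tx": 60,"ty": -175,"tz": 20,"ax": 0,"ay": 0,"az": 0,"hand": 0}
    - {"tx": 60,"ty": -180,"tz": 25,"ax": 0,"ay": 0,"az": 0,"hand": 0}

```text
time_s: 7.8
eef_pos: [0.4767, 0.1461, 0.1237]
tool_rot: [-0.012, -3.139, 0.007]
force: [0.0, 1.0, 0.3]
gripper_width: 0.999
```

Run:
```python
from h import *
from rig import optics
for n,b in (('wrist',(165,265,230,330)),('side',(165,212,200,240))):
    c=optics.read_camera(n); np.savez(n+'5.npz',**c); cv2.imwrite(f'pics/{n}5.png',c['image'][:,:,::-1])
    P,ok=cloud(c); m=np.zeros(ok.shape,bool); m[b[0]:b[1],b[2]:b[3]]=1
    for lo,hi in((.046,.056),(.027,.037)):
        s=m&ok&(P[...,2]>lo)&(P[...,2]<hi); W=P[s]; print(n,s.sum(),circ(W[:,:2]),(W.max(0)+W.min(0))/2,np.ptp(W,axis=0))
goto((.478,.153,.056))
```

```text
wrist 876 (array([0.47964843, 0.15421518]), np.float64(0.0258659528582189)) [0.48002133 0.15450516 0.04969626] [0.0545616  0.05443019 0.00735373]
wrist 974 (array([0.47637976, 0.15632168]), np.float64(0.029602019219946627)) [0.47579475 0.15623254 0.03200447] [0.06110869 0.06730009 0.00998437]
side 112 (array([0.47928333, 0.15299794]), np.float64(0.026117364329855824)) [0.47750391 0.15334659 0.04954799] [0.0512179  0.05525214 0.00699192]
side 212 (array([0.47699248, 0.15237975]), np.float64(0.02832924056371558)) [0.47727523 0.15145057 0.03191208] [0.06701741 0.06161259 0.00977852]
t 7.9 pos [0.4794 0.1514 0.1238] w 1.0 F [0.9 0.8 0.3] q [-0.32  0.58 -0.07  2.02  0.07  0.54  1.13]
turn deg [-0.01  0.05 -0.19]
(0.478, 0.153, 0.056) -> [ 1.5  1.6 67.8]
```

View pics/side5.png

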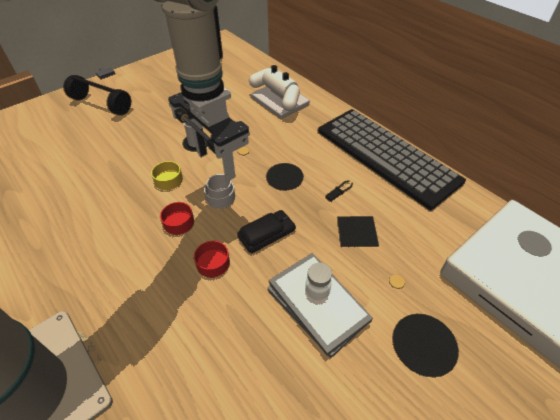

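View pics/wrist5.png

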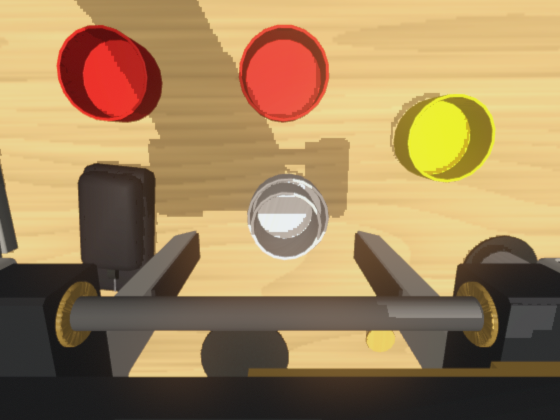

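Wrist and side views agree on the medium cup: (0.479, 0.1535), rim at 50 mm. Descending on it.

>>> step_arm:
  series:
    - {"tx": 0.5,"ty": 2,"tz": 20,"ax": 0,"ay": 0,"az": 0,"hand": 0}
    - {"tx": 0.5,"ty": 2,"tz": 40,"ax": 0,"ay": 0,"az": 0,"hand": 0}
    - {"tx": 0.5,"ty": 2,"tz": 55,"ax": 0,"ay": 0,"az": 0,"hand": 0}
    - {"tx": 0.5,"ty": 2,"tz": 64,"ax": 0,"ay": 0,"az": 0,"hand": 0}
    - {"tx": 0.5,"ty": 2,"tz": 65,"ax": 0,"ay": 0,"az": 0,"hand": 0}

```text
time_s: 8.4
eef_pos: [0.4787, 0.1564, 0.0576]
tool_rot: [0.002, -3.141, -0.001]
force: [0.4, -0.8, 0.4]
gripper_width: 0.999
```

>>> step_arm:
  series:
    - {"tx": 0,"ty": 0,"tz": 0,"ax": 0,"ay": 0,"az": 0,"hand": 40}
    - {"tx": 0,"ty": 0,"tz": 0,"ax": 0,"ay": 0,"az": 0,"hand": 60}
  force: 15

```text
time_s: 8.6
eef_pos: [0.4792, 0.1555, 0.0587]
tool_rot: [-0.0, 3.14, 0.001]
force: [0.4, -0.5, 0.5]
gripper_width: 0.864
```

```bash
python3 -c "
from h import *
goto((.479,.1535,.0565))"
```

```text
t 8.6 pos [0.4792 0.1555 0.0587] w 0.864 F [ 0.4 -0.5  0.5] q [-0.33  0.69 -0.05  2.06  0.09  0.39  1.12]
turn deg [0.04 0.09 0.  ]
(0.479, 0.1535, 0.0565) -> [ 0.2 -2.   2.2]
```

>>> step_arm:
  series:
    - {"tx": 0,"ty": -2,"tz": 2,"ax": 0,"ay": 0,"az": 0,"hand": 60}
    - {"tx": 0,"ty": -2,"tz": 2,"ax": 0,"ay": 0,"az": 0,"hand": 90}
    - {"tx": 0,"ty": -2,"tz": 2,"ax": 0,"ay": 0,"az": 0,"hand": 150}
    - {"tx": 0,"ty": -2,"tz": 2,"ax": 0,"ay": 0,"az": 0,"hand": 150}
    - {"tx": 0,"ty": -2,"tz": 2,"ax": 0,"ay": 0,"az": 0,"hand": 150}

```text
time_s: 9.1
eef_pos: [0.4786, 0.1529, 0.0561]
tool_rot: [0.001, 3.141, 0.0]
force: [-0.3, -0.4, 1.3]
gripper_width: 0.59
```

>>> step_arm:
  series:
    - {"tx": 0,"ty": 0,"tz": 0,"ax": 0,"ay": 0,"az": 0,"hand": 170}
    - {"tx": 0,"ty": 0,"tz": 0,"ax": 0,"ay": 0,"az": 0,"hand": 170}
    - {"tx": 0,"ty": 0,"tz": -5,"ax": 0,"ay": 0,"az": 0,"hand": 170}
    - {"tx": 0,"ty": 0,"tz": -15,"ax": 0,"ay": 0,"az": 0,"hand": 170}
    - {"tx": 0,"ty": 0,"tz": -25,"ax": 0,"ay": 0,"az": 0,"hand": 170}
  force: 20

```text
time_s: 9.6
eef_pos: [0.4783, 0.1529, 0.0816]
tool_rot: [-0.0, -3.141, 0.0]
force: [-0.5, -0.1, -0.8]
gripper_width: 0.591
```

```bash
python3 -c "
from h import *
from rig import optics
c=optics.read_camera('side')
goto((.634,.11,.12))
cv2.imwrite('pics/side6c.png',cv2.resize(c['image'][120:260,140:320,::-1],None,fx=4,fy=4))"
```

```text
t 9.65 pos [0.4794 0.1533 0.0831] w 0.587 F [ 0.6 -0.3  0.5] q [-0.33  0.65 -0.06  2.05  0.08  0.44  1.12]
turn deg [ 0.05  0.13 -0.02]
(0.634, 0.11, 0.12) -> [-154.7  -43.2  -36.5]
```

View pics/side6c.png

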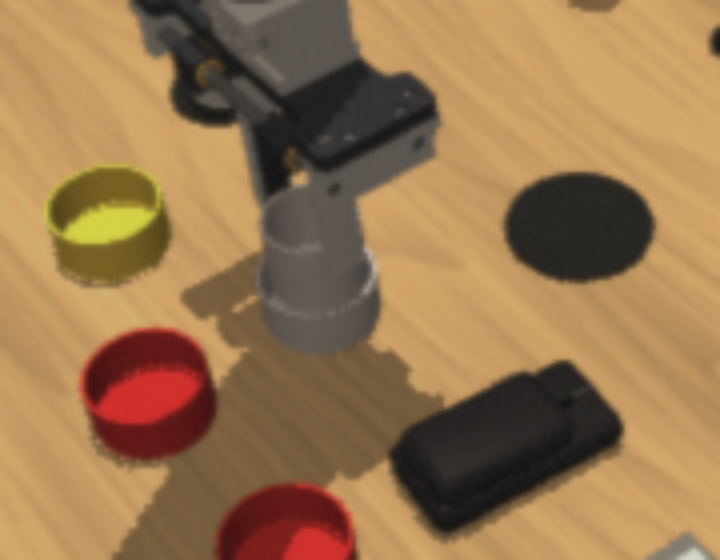

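>>> step_arm:
  series:
    - {"tx": 0,"ty": 0,"tz": -15,"ax": 0,"ay": 0,"az": 0,"hand": 170}
    - {"tx": 0,"ty": 0,"tz": -30,"ax": 0,"ay": 0,"az": 0,"hand": 170}
    - {"tx": -15,"ty": -4,"tz": -38,"ax": 0,"ay": 0,"az": 0,"hand": 170}
    - {"tx": -45,"ty": -12,"tz": -40,"ax": 0,"ay": 0,"az": 0,"hand": 170}
    - {"tx": -80,"ty": -22,"tz": -40,"ax": 0,"ay": 0,"az": 0,"hand": 170}

```text
time_s: 10.15
eef_pos: [0.559, 0.1315, 0.1224]
tool_rot: [-0.002, 3.141, 0.001]
force: [0.7, -0.2, -0.8]
gripper_width: 0.588
```

>>> step_arm:
  series:
    - {"tx": -35,"ty": -10,"tz": 0,"ax": 0,"ay": 0,"az": 0,"hand": 170}
    - {"tx": -65,"ty": -18,"tz": 0,"ax": 0,"ay": 0,"az": 0,"hand": 170}
    - {"tx": -75.5,"ty": -21,"tz": 0,"ax": 0,"ay": 0,"az": 0,"hand": 170}
    - {"tx": -75.5,"ty": -21,"tz": 15,"ax": 0,"ay": 0,"az": 0,"hand": 170}
    - {"tx": -75.5,"ty": -21,"tz": 30,"ax": 0,"ay": 0,"az": 0,"hand": 170}

```text
time_s: 10.65
eef_pos: [0.6322, 0.1106, 0.0898]
tool_rot: [0.001, -3.14, -0.001]
force: [-0.1, 0.3, -1.1]
gripper_width: 0.59
```

```bash
python3 -c "
from h import *
goto((.634,.11,.0575))"
```

```text
t 10.65 pos [0.6322 0.1106 0.0898] w 0.59 F [-0.1  0.3 -1.1] q [-0.17  0.78 -0.08  1.65  0.09  0.71  1.28]
turn deg [ 0.03 -0.11  0.03]
(0.634, 0.11, 0.0575) -> [-1.8 -0.6 32.3]
```

>>> step_arm:
  series:
    - {"tx": -0.5,"ty": 0,"tz": 10,"ax": 0,"ay": 0,"az": 0,"hand": 170}
    - {"tx": -0.5,"ty": 0,"tz": 18,"ax": 0,"ay": 0,"az": 0,"hand": 170}
    - {"tx": -0.5,"ty": 0,"tz": 24,"ax": 0,"ay": 0,"az": 0,"hand": 170}
    - {"tx": -0.5,"ty": 0,"tz": 28,"ax": 0,"ay": 0,"az": 0,"hand": 170}
    - {"tx": -0.5,"ty": 0,"tz": 28,"ax": 0,"ay": 0,"az": 0,"hand": 170}

```text
time_s: 11.15
eef_pos: [0.6341, 0.1099, 0.0625]
tool_rot: [-0.0, -3.141, 0.0]
force: [0.2, -0.7, -0.7]
gripper_width: 0.587
```

```bash
python3 -c "
from h import *
from rig import optics
c=optics.read_camera('side')
goto((.634,.11,.0575))
cv2.imwrite('pics/side7c.png',cv2.resize(c['image'][80:220,200:380,::-1],None,fx=4,fy=4))"
```

```text
t 11.2 pos [0.6345 0.1099 0.0629] w 0.584 F [ 1.  -0.   0.1] q [-0.17  0.82 -0.08  1.66  0.09  0.67  1.28]
turn deg [ 0.   -0.   -0.01]
(0.634, 0.11, 0.0575) -> [0.5 0.1 5.4]
```

View pics/side7c.png

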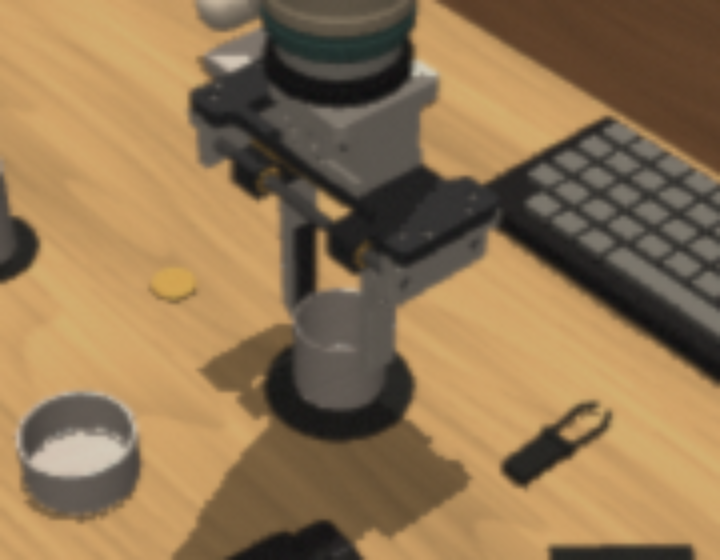

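The cup is above the middle of the medium coaster. Lowering the last few mm.

>>> step_arm:
  series:
    - {"tx": 0,"ty": 0,"tz": 2,"ax": 0,"ay": 0,"az": 0,"hand": 170}
    - {"tx": 0,"ty": 0,"tz": 4,"ax": 0,"ay": 0,"az": 0,"hand": 170}
    - {"tx": 0,"ty": 0,"tz": 4.5,"ax": 0,"ay": 0,"az": 0,"hand": 170}
    - {"tx": 0,"ty": 0,"tz": 5,"ax": 0,"ay": 0,"az": 0,"hand": 170}
    - {"tx": 0,"ty": 0,"tz": 5,"ax": 0,"ay": 0,"az": 0,"hand": 170}

```text
time_s: 11.7
eef_pos: [0.6345, 0.1098, 0.058]
tool_rot: [-0.0, -3.142, -0.0]
force: [0.4, -0.4, -0.8]
gripper_width: 0.587
```

>>> step_arm:
  series:
    - {"tx": 0,"ty": 0,"tz": 0.5,"ax": 0,"ay": 0,"az": 0,"hand": 170}
    - {"tx": 0,"ty": 0,"tz": 0.5,"ax": 0,"ay": 0,"az": 0,"hand": 170}

```text
time_s: 11.9
eef_pos: [0.6345, 0.1099, 0.0575]
tool_rot: [-0.001, -3.142, -0.0]
force: [0.1, 0.1, -0.9]
gripper_width: 0.589
```

>>> step_arm:
  series:
    - {"tx": 0,"ty": 0,"tz": 0.5,"ax": 0,"ay": 0,"az": 0,"hand": 170}
    - {"tx": 0,"ty": 0,"tz": 0.5,"ax": 0,"ay": 0,"az": 0,"hand": 170}

```text
time_s: 12.1
eef_pos: [0.6345, 0.1098, 0.0572]
tool_rot: [0.001, 3.141, 0.0]
force: [-0.0, 0.1, 0.9]
gripper_width: 0.59
```

>>> step_arm:
  series:
    - {"tx": 0,"ty": 0,"tz": 0.5,"ax": 0,"ay": 0,"az": 0,"hand": 170}
    - {"tx": 0,"ty": 0,"tz": 0.5,"ax": 0,"ay": 0,"az": 0,"hand": 170}

```text
time_s: 12.3
eef_pos: [0.6345, 0.1099, 0.0572]
tool_rot: [0.001, 3.141, 0.0]
force: [-1.4, 0.2, 5.3]
gripper_width: 0.587
```

>>> step_arm:
  series:
    - {"tx": 0,"ty": 0,"tz": -0.5,"ax": 0,"ay": 0,"az": 0,"hand": 95}
    - {"tx": 0,"ty": 0,"tz": -0.5,"ax": 0,"ay": 0,"az": 0,"hand": 70}
    - {"tx": 0,"ty": 0,"tz": -0.5,"ax": 0,"ay": 0,"az": 0,"hand": 40}
    - {"tx": 0,"ty": 0,"tz": -0.5,"ax": 0,"ay": 0,"az": 0,"hand": 10}
    - {"tx": 0,"ty": 0,"tz": -0.5,"ax": 0,"ay": 0,"az": 0,"hand": 10}

```text
time_s: 12.8
eef_pos: [0.6344, 0.1099, 0.0568]
tool_rot: [-0.0, -3.141, -0.0]
force: [0.5, -0.3, -0.9]
gripper_width: 0.931
```

>>> step_arm:
  series:
    - {"tx": 0,"ty": 0,"tz": -10,"ax": 0,"ay": 0,"az": 0,"hand": 0}
    - {"tx": 0,"ty": 0,"tz": -25,"ax": 0,"ay": 0,"az": 0,"hand": 0}
    - {"tx": 0,"ty": 0,"tz": -45,"ax": 0,"ay": 0,"az": 0,"hand": 0}
    - {"tx": 0,"ty": 0,"tz": -60,"ax": 0,"ay": 0,"az": 0,"hand": 0}
    - {"tx": 20,"ty": 5,"tz": -65,"ax": 0,"ay": 0,"az": 0,"hand": 0}

```text
time_s: 13.3
eef_pos: [0.6183, 0.1141, 0.1251]
tool_rot: [0.004, 3.134, 0.001]
force: [-0.4, 0.3, -0.3]
gripper_width: 0.999
```

>>> step_arm:
  series:
    - {"tx": 35,"ty": 10,"tz": 0,"ax": 0,"ay": 0,"az": 0,"hand": 0}
    - {"tx": 75,"ty": 20,"tz": 0,"ax": 0,"ay": 0,"az": 0,"hand": 0}
    - {"tx": 110,"ty": 30,"tz": 5,"ax": 0,"ay": 0,"az": 0,"hand": 0}
    - {"tx": 137,"ty": 39,"tz": 10,"ax": 0,"ay": 0,"az": 0,"hand": 0}
    - {"tx": 137,"ty": 39,"tz": 10,"ax": 0,"ay": 0,"az": 0,"hand": 0}

```text
time_s: 13.8
eef_pos: [0.4732, 0.1553, 0.1126]
tool_rot: [0.006, -3.138, 0.0]
force: [1.0, -0.6, -0.2]
gripper_width: 0.998
```

Run:
```python
from h import *
from rig import optics
for n,b in (('wrist',(150,285,215,345)),('side',(165,212,200,240))):
    c=optics.read_camera(n); np.savez(n+'8.npz',**c); cv2.imwrite(f'pics/{n}8.png',c['image'][:,:,::-1])
    P,ok=cloud(c); m=np.zeros(ok.shape,bool); m[b[0]:b[1],b[2]:b[3]]=1
    for lo,hi in((.026,.038),):
        s=m&ok&(P[...,2]>lo)&(P[...,2]<hi); W=P[s]; print(n,s.sum(),circ(W[:,:2]),(W.max(0)+W.min(0))/2,np.ptp(W,axis=0))
goto((.477,.154,.030))
```

```text
wrist 1086 (array([0.47854158, 0.15616676]), np.float64(0.0323087623622118)) [0.47886655 0.15624421 0.02997071] [0.06715166 0.06722207 0.00790455]
side 154 (array([0.47789111, 0.15476193]), np.float64(0.03240684044100625)) [0.47747939 0.15477818 0.03027599] [0.06742429 0.0674621  0.00811019]
t 13.9 pos [0.4782 0.1544 0.113 ] w 1.002 F [-0.   1.3  0.2] q [-0.32  0.59 -0.07  2.03  0.08  0.52  1.13]
turn deg [0.03 0.11 0.04]
(0.477, 0.154, 0.03) -> [ 1.4 -0.4 83. ]
```

View pics/side8.png

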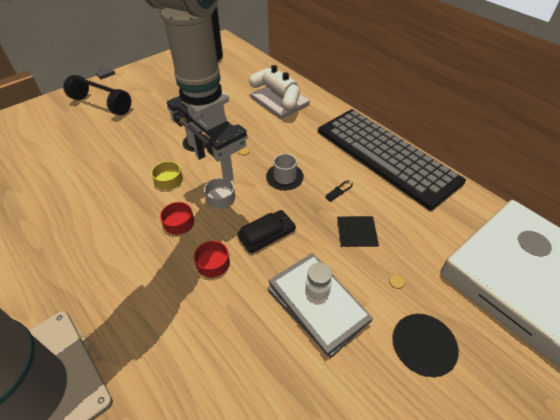

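View pics/wrist8.png

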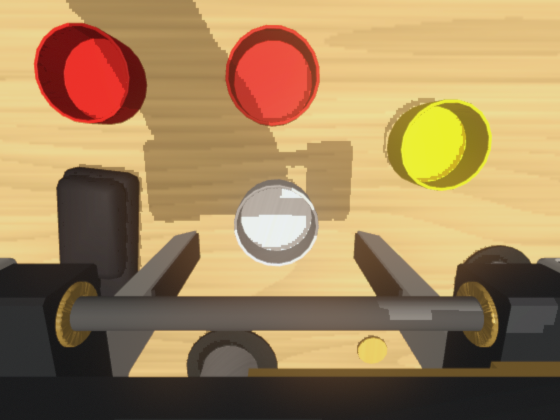

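Wrist and side views agree on the large cup: (0.478, 0.155), diameter 67 mm. The medium cup stands on its coaster at (285,170) in the side view.

>>> step_arm:
  series:
    - {"tx": 0,"ty": 0.5,"tz": 20,"ax": 0,"ay": 0,"az": 0,"hand": 0}
    - {"tx": 0,"ty": 0.5,"tz": 40,"ax": 0,"ay": 0,"az": 0,"hand": 0}
    - {"tx": 0,"ty": 0.5,"tz": 58,"ax": 0,"ay": 0,"az": 0,"hand": 0}
    - {"tx": 0,"ty": 0.5,"tz": 72,"ax": 0,"ay": 0,"az": 0,"hand": 0}
    - {"tx": 0,"ty": 0.5,"tz": 78,"ax": 0,"ay": 0,"az": 0,"hand": 0}

```text
time_s: 14.4
eef_pos: [0.4789, 0.1538, 0.0332]
tool_rot: [0.003, 3.141, -0.001]
force: [-0.6, -0.5, -0.3]
gripper_width: 1.001
```

>>> step_arm:
  series:
    - {"tx": 0,"ty": 0,"tz": 1,"ax": 0,"ay": 0,"az": 0,"hand": 20}
    - {"tx": 0,"ty": 0,"tz": 1,"ax": 0,"ay": 0,"az": 0,"hand": 40}
  force: 15

```text
time_s: 14.6
eef_pos: [0.4784, 0.1543, 0.0334]
tool_rot: [0.001, 3.14, 0.0]
force: [-0.2, 0.7, 0.8]
gripper_width: 0.87
```

>>> step_arm:
  series:
    - {"tx": 0,"ty": 0.5,"tz": 3,"ax": 0,"ay": 0,"az": 0,"hand": 50}
    - {"tx": 0,"ty": 0.5,"tz": 3,"ax": 0,"ay": 0,"az": 0,"hand": 60}
    - {"tx": 0,"ty": 0.5,"tz": 3,"ax": 0,"ay": 0,"az": 0,"hand": 80}
    - {"tx": 0,"ty": 0.5,"tz": 3,"ax": 0,"ay": 0,"az": 0,"hand": 130}
    - {"tx": 0,"ty": 0.5,"tz": 3,"ax": 0,"ay": 0,"az": 0,"hand": 130}

```text
time_s: 15.1
eef_pos: [0.4777, 0.155, 0.0303]
tool_rot: [0.001, 3.141, 0.0]
force: [0.6, -0.5, 3.5]
gripper_width: 0.735
```

>>> step_arm:
  series:
    - {"tx": 0,"ty": 0,"tz": 0,"ax": 0,"ay": 0,"az": 0,"hand": 130}
    - {"tx": 0,"ty": 0,"tz": 0,"ax": 0,"ay": 0,"az": 0,"hand": 130}
    - {"tx": 0,"ty": 0,"tz": -5,"ax": 0,"ay": 0,"az": 0,"hand": 130}
    - {"tx": 0,"ty": 0,"tz": -15,"ax": 0,"ay": 0,"az": 0,"hand": 130}
    - {"tx": 0,"ty": 0,"tz": -25,"ax": 0,"ay": 0,"az": 0,"hand": 130}
  force: 22

```text
time_s: 15.6
eef_pos: [0.4772, 0.1548, 0.0555]
tool_rot: [-0.0, -3.141, 0.0]
force: [-0.4, -0.2, -1.1]
gripper_width: 0.731
```

```bash
python3 -c "
from h import *
from rig import optics
c=optics.read_camera('side')
goto((.553,-.36,.12))
cv2.imwrite('pics/side9c.png',cv2.resize(c['image'][120:260,140:320,::-1],None,fx=4,fy=4))"
```

```text
t 15.65 pos [0.4783 0.1551 0.0571] w 0.727 F [ 0.1  0.9 -0.1] q [-0.33  0.7  -0.05  2.06  0.09  0.38  1.11]
turn deg [ 0.04  0.11 -0.02]
(0.553, -0.36, 0.12) -> [ -75.1 -515.   -63.2]
```

View pics/side9c.png

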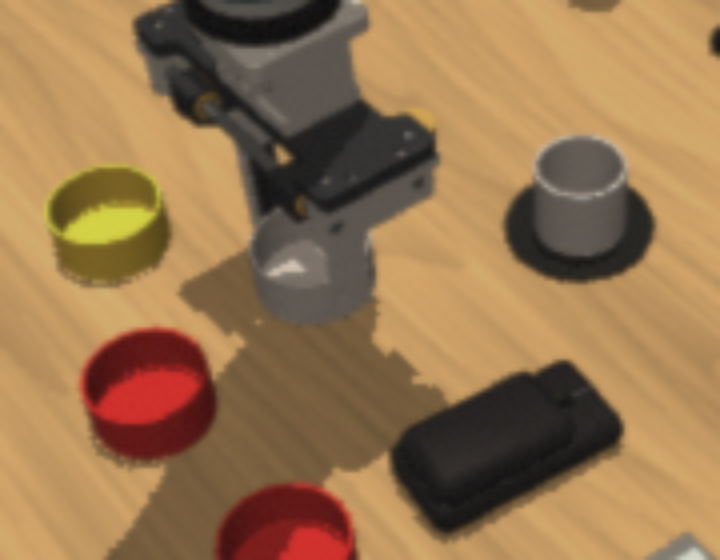

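The large cup is lifted. I'll raise it well above the jar (88 mm), then carry it across.

>>> step_arm:
  series:
    - {"tx": 0,"ty": 0,"tz": -20,"ax": 0,"ay": 0,"az": 0,"hand": 130}
    - {"tx": 0,"ty": 0,"tz": -45,"ax": 0,"ay": 0,"az": 0,"hand": 130}
    - {"tx": 0,"ty": 0,"tz": -70,"ax": 0,"ay": 0,"az": 0,"hand": 130}
    - {"tx": -3,"ty": -15,"tz": -90,"ax": 0,"ay": 0,"az": 0,"hand": 130}
    - {"tx": -8,"ty": -45,"tz": -100,"ax": 0,"ay": 0,"az": 0,"hand": 130}

```text
time_s: 16.15
eef_pos: [0.4863, 0.1123, 0.1573]
tool_rot: [-0.007, 3.138, 0.004]
force: [0.1, -1.0, -1.4]
gripper_width: 0.731
```

>>> step_arm:
  series:
    - {"tx": -6,"ty": -38,"tz": 0,"ax": 0,"ay": 0,"az": 0,"hand": 130}
    - {"tx": -12,"ty": -78,"tz": 0,"ax": 0,"ay": 0,"az": 0,"hand": 130}
    - {"tx": -18,"ty": -118,"tz": 0,"ax": 0,"ay": 0,"az": 0,"hand": 130}
    - {"tx": -24,"ty": -158,"tz": 0,"ax": 0,"ay": 0,"az": 0,"hand": 130}
    - {"tx": -30,"ty": -198,"tz": 0,"ax": 0,"ay": 0,"az": 0,"hand": 130}

```text
time_s: 16.65
eef_pos: [0.5154, -0.0898, 0.1555]
tool_rot: [0.0, 3.141, -0.0]
force: [0.4, -0.5, -1.2]
gripper_width: 0.734
```

```bash
python3 -c "
from h import *
goto((.553,-.36,.155))"
```

```text
t 16.65 pos [ 0.5154 -0.0898  0.1555] w 0.734 F [ 0.4 -0.5 -1.2] q [ 0.19  0.55 -0.11  1.94  0.09  0.65  1.6 ]
turn deg [-0.    0.03 -0.02]
(0.553, -0.36, 0.155) -> [ -37.7 -270.2    0.5]
```

>>> step_arm:
  series:
    - {"tx": -6,"ty": -40,"tz": 0,"ax": 0,"ay": 0,"az": 0,"hand": 130}
    - {"tx": -12,"ty": -80,"tz": 0,"ax": 0,"ay": 0,"az": 0,"hand": 130}
    - {"tx": -18,"ty": -120,"tz": 0,"ax": 0,"ay": 0,"az": 0,"hand": 130}
    - {"tx": -24,"ty": -160,"tz": 0,"ax": 0,"ay": 0,"az": 0,"hand": 130}
    - {"tx": -30,"ty": -200,"tz": 0,"ax": 0,"ay": 0,"az": 0,"hand": 130}

```text
time_s: 17.15
eef_pos: [0.5452, -0.2898, 0.1554]
tool_rot: [0.001, 3.141, 0.0]
force: [0.5, 0.1, -1.1]
gripper_width: 0.727
```

>>> step_arm:
  series:
    - {"tx": -5,"ty": -35,"tz": 0,"ax": 0,"ay": 0,"az": 0,"hand": 130}
    - {"tx": -7,"ty": -60,"tz": 0,"ax": 0,"ay": 0,"az": 0,"hand": 130}
    - {"tx": -7.5,"ty": -72,"tz": 10,"ax": 0,"ay": 0,"az": 0,"hand": 130}
    - {"tx": -7.5,"ty": -72,"tz": 30,"ax": 0,"ay": 0,"az": 0,"hand": 130}
    - {"tx": -7.5,"ty": -72,"tz": 50,"ax": 0,"ay": 0,"az": 0,"hand": 130}

```text
time_s: 17.65
eef_pos: [0.5526, -0.3594, 0.1041]
tool_rot: [0.001, 3.142, 0.001]
force: [0.2, 0.2, -1.5]
gripper_width: 0.728
```

```bash
python3 -c "
from h import *
goto((.553,-.36,.0345))"
```

```text
t 17.65 pos [ 0.5526 -0.3594  0.1041] w 0.728 F [ 0.2  0.2 -1.5] q [ 0.6   0.78 -0.12  1.59  0.12  0.77  2.  ]
turn deg [ 0.05  0.   -0.02]
(0.553, -0.36, 0.0345) -> [-0.4 -0.6 69.6]
```

>>> step_arm:
  series:
    - {"tx": -0.5,"ty": 0,"tz": 18,"ax": 0,"ay": 0,"az": 0,"hand": 130}
    - {"tx": -0.5,"ty": 0,"tz": 35,"ax": 0,"ay": 0,"az": 0,"hand": 130}
    - {"tx": -0.5,"ty": 0,"tz": 48,"ax": 0,"ay": 0,"az": 0,"hand": 130}
    - {"tx": -0.5,"ty": 0,"tz": 58,"ax": 0,"ay": 0,"az": 0,"hand": 130}
    - {"tx": -0.5,"ty": 0,"tz": 62,"ax": 0,"ay": 0,"az": 0,"hand": 130}

```text
time_s: 18.15
eef_pos: [0.5528, -0.3593, 0.0418]
tool_rot: [0.0, -3.14, -0.002]
force: [-0.2, -0.4, -0.5]
gripper_width: 0.73
```

```bash
python3 -c "
from h import *
from rig import optics
c=optics.read_camera('side')
goto((.553,-.36,.0345))
cv2.imwrite('pics/side10c.png',cv2.resize(c['image'][240:400,340:520,::-1],None,fx=3.5,fy=3.5))"
```

```text
t 18.2 pos [ 0.5529 -0.3595  0.0418] w 0.734 F [-0.5  0.5 -0.4] q [ 0.6   0.87 -0.11  1.62  0.13  0.67  1.99]
turn deg [ 0.05 -0.07  0.  ]
(0.553, -0.36, 0.0345) -> [-0.1 -0.5  7.3]
```

View pics/side10c.png

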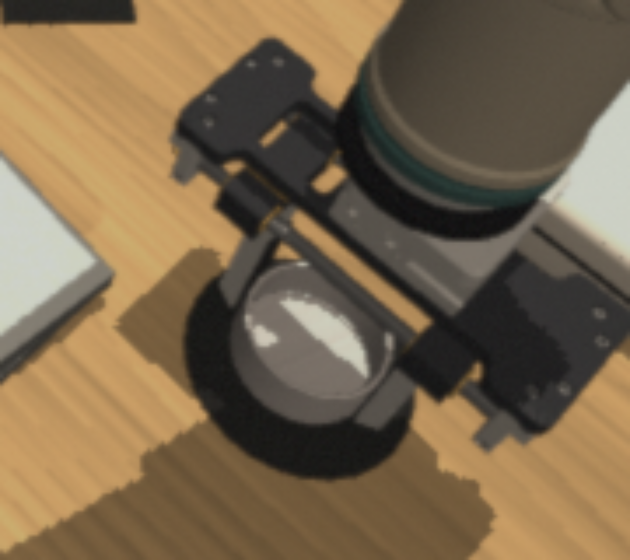

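The cup is centred over the large coaster. Lowering it to contact.

>>> step_arm:
  series:
    - {"tx": 0,"ty": 0,"tz": 3,"ax": 0,"ay": 0,"az": 0,"hand": 130}
    - {"tx": 0,"ty": 0,"tz": 5,"ax": 0,"ay": 0,"az": 0,"hand": 130}
    - {"tx": 0,"ty": 0,"tz": 6,"ax": 0,"ay": 0,"az": 0,"hand": 130}
    - {"tx": 0,"ty": 0,"tz": 6.5,"ax": 0,"ay": 0,"az": 0,"hand": 130}
    - {"tx": 0,"ty": 0,"tz": 6.5,"ax": 0,"ay": 0,"az": 0,"hand": 130}

```text
time_s: 18.7
eef_pos: [0.5534, -0.3602, 0.0367]
tool_rot: [0.0, 3.141, -0.0]
force: [-1.3, 0.2, -1.4]
gripper_width: 0.734
```

>>> step_arm:
  series:
    - {"tx": 0,"ty": 0,"tz": 0.5,"ax": 0,"ay": 0,"az": 0,"hand": 130}
    - {"tx": 0,"ty": 0,"tz": 0.5,"ax": 0,"ay": 0,"az": 0,"hand": 130}

```text
time_s: 18.9
eef_pos: [0.5533, -0.3601, 0.036]
tool_rot: [0.0, 3.142, 0.0]
force: [0.2, 0.4, -1.3]
gripper_width: 0.728
```

>>> step_arm:
  series:
    - {"tx": 0,"ty": 0,"tz": 0.5,"ax": 0,"ay": 0,"az": 0,"hand": 130}
    - {"tx": 0,"ty": 0,"tz": 0.5,"ax": 0,"ay": 0,"az": 0,"hand": 130}

```text
time_s: 19.1
eef_pos: [0.5533, -0.3601, 0.0354]
tool_rot: [-0.001, -3.141, -0.0]
force: [-0.4, -0.8, -1.3]
gripper_width: 0.731
```

>>> step_arm:
  series:
    - {"tx": 0,"ty": 0,"tz": 0.5,"ax": 0,"ay": 0,"az": 0,"hand": 130}
    - {"tx": 0,"ty": 0,"tz": 1,"ax": 0,"ay": 0,"az": 0,"hand": 130}
    - {"tx": 0,"ty": 0,"tz": 1,"ax": 0,"ay": 0,"az": 0,"hand": 130}

```text
time_s: 19.4
eef_pos: [0.5533, -0.3601, 0.0344]
tool_rot: [-0.0, -3.142, -0.0]
force: [-0.8, 0.4, -1.6]
gripper_width: 0.734
```

>>> step_arm:
  series:
    - {"tx": 0,"ty": 0,"tz": 0.5,"ax": 0,"ay": 0,"az": 0,"hand": 130}
    - {"tx": 0,"ty": 0,"tz": 0.5,"ax": 0,"ay": 0,"az": 0,"hand": 130}

```text
time_s: 19.6
eef_pos: [0.5534, -0.3601, 0.0344]
tool_rot: [0.001, 3.142, -0.0]
force: [-0.8, 0.2, 3.9]
gripper_width: 0.73
```

>>> step_arm:
  series:
    - {"tx": 0,"ty": 0,"tz": -0.5,"ax": 0,"ay": 0,"az": 0,"hand": 60}
    - {"tx": 0,"ty": 0,"tz": -0.5,"ax": 0,"ay": 0,"az": 0,"hand": 40}
    - {"tx": 0,"ty": 0,"tz": -0.5,"ax": 0,"ay": 0,"az": 0,"hand": 10}
    - {"tx": 0,"ty": 0,"tz": -0.5,"ax": 0,"ay": 0,"az": 0,"hand": 0}
    - {"tx": 0,"ty": 0,"tz": -0.5,"ax": 0,"ay": 0,"az": 0,"hand": 0}

```text
time_s: 20.1
eef_pos: [0.5533, -0.3601, 0.0343]
tool_rot: [-0.0, -3.142, -0.0]
force: [-0.5, -0.2, 0.2]
gripper_width: 0.996
```

>>> step_arm:
  series:
    - {"tx": 0,"ty": 0,"tz": -10,"ax": 0,"ay": 0,"az": 0,"hand": 0}
    - {"tx": 0,"ty": 0,"tz": -30,"ax": 0,"ay": 0,"az": 0,"hand": 0}
    - {"tx": 0,"ty": 0,"tz": -60,"ax": 0,"ay": 0,"az": 0,"hand": 0}
    - {"tx": 0,"ty": 0,"tz": -90,"ax": 0,"ay": 0,"az": 0,"hand": 0}
    - {"tx": 10,"ty": 20,"tz": -115,"ax": 0,"ay": 0,"az": 0,"hand": 0}

```text
time_s: 20.6
eef_pos: [0.5443, -0.3432, 0.1519]
tool_rot: [0.005, 3.138, -0.006]
force: [0.3, 0.6, -0.4]
gripper_width: 0.998
```

>>> step_arm:
  series:
    - {"tx": 17,"ty": 40,"tz": -5,"ax": 0,"ay": 0,"az": 0,"hand": 0}
    - {"tx": 35,"ty": 80,"tz": -5,"ax": 0,"ay": 0,"az": 0,"hand": 0}
    - {"tx": 53,"ty": 120,"tz": -5,"ax": 0,"ay": 0,"az": 0,"hand": 0}
    - {"tx": 72,"ty": 166,"tz": -5,"ax": 0,"ay": 0,"az": 0,"hand": 0}
    - {"tx": 72,"ty": 166,"tz": -5,"ax": 0,"ay": 0,"az": 0,"hand": 0}

```text
time_s: 21.1
eef_pos: [0.4685, -0.1673, 0.1551]
tool_rot: [0.012, -3.138, -0.006]
force: [0.5, -0.7, 0.0]
gripper_width: 1.002
```

Run:
```python
from h import *
from rig import optics
c=optics.read_camera('wrist'); np.savez('wrist11.npz',**c); cv2.imwrite('pics/wrist11.png',c['image'][:,:,::-1])
P,ok=cloud(c); m=np.zeros(ok.shape,bool); m[150:300,205:350]=1
s=m&ok&(P[...,2]>.084)&(P[...,2]<.092); W=P[s]; print(s.sum(),W.mean(0),(W.max(0)+W.min(0))/2,np.ptp(W,axis=0))
c=optics.read_camera('side'); cv2.imwrite('pics/side11.png',c['image'][:,:,::-1])
goto((.4715,-.1737,.068))
```

```text
2254 [ 0.4727085  -0.172113    0.08812276] [ 0.47339609 -0.17207079  0.08713   ] [0.04099926 0.04092303 0.00621061]
t 21.2 pos [ 0.4719 -0.1734  0.1555] w 0.998 F [-0.2 -0.5 -0.3] q [ 0.38  0.53 -0.12  2.    0.1   0.62  1.76]
turn deg [-0.04  0.08  0.12]
(0.4715, -0.1737, 0.068) -> [ 0.5 -0.2 87.5]
```

View pics/wrist11.png

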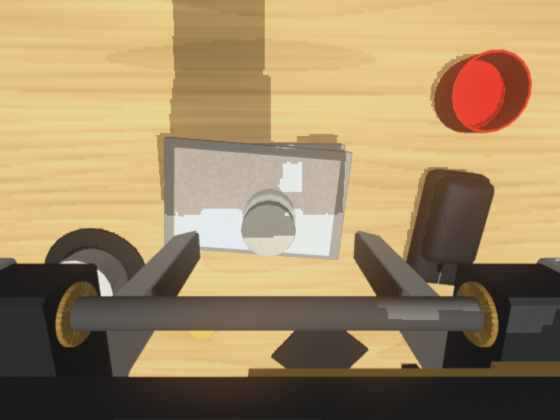

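View pics/side11.png

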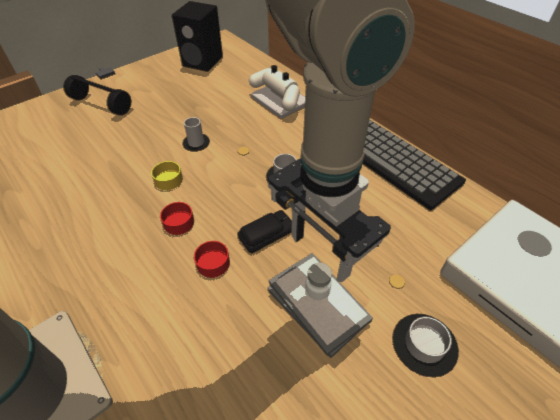

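The large cup stands on the large coaster, at (430,340) in the side view, and the small cup is upright on its own. The jar lid shows at (268,228) in the wrist view and measures (0.4725, -0.1725). Descending on the jar.

>>> step_arm:
  series:
    - {"tx": -0.5,"ty": 0.5,"tz": 20,"ax": 0,"ay": 0,"az": 0,"hand": 0}
    - {"tx": -0.5,"ty": 0.5,"tz": 42,"ax": 0,"ay": 0,"az": 0,"hand": 0}
    - {"tx": -0.5,"ty": 0.5,"tz": 64,"ax": 0,"ay": 0,"az": 0,"hand": 0}
    - {"tx": -0.5,"ty": 0.5,"tz": 80,"ax": 0,"ay": 0,"az": 0,"hand": 0}
    - {"tx": -0.5,"ty": 0.5,"tz": 89,"ax": 0,"ay": 0,"az": 0,"hand": 0}

```text
time_s: 21.7
eef_pos: [0.4722, -0.1754, 0.0643]
tool_rot: [-0.004, -3.141, 0.001]
force: [-0.7, 0.1, -0.2]
gripper_width: 1.001
```

>>> step_arm:
  series:
    - {"tx": 0,"ty": 0,"tz": 0,"ax": 0,"ay": 0,"az": 0,"hand": 40}
    - {"tx": 0,"ty": 0,"tz": 0,"ax": 0,"ay": 0,"az": 0,"hand": 80}
  force: 12

```text
time_s: 21.9
eef_pos: [0.4725, -0.1744, 0.0658]
tool_rot: [0.002, 3.141, -0.001]
force: [-0.3, 0.6, 1.3]
gripper_width: 0.863
```

>>> step_arm:
  series:
    - {"tx": 0,"ty": 1,"tz": 0,"ax": 0,"ay": 0,"az": 0,"hand": 90}
    - {"tx": 0,"ty": 1,"tz": 0,"ax": 0,"ay": 0,"az": 0,"hand": 105}
    - {"tx": 0,"ty": 1,"tz": 0,"ax": 0,"ay": 0,"az": 0,"hand": 115}
    - {"tx": 0,"ty": 1,"tz": 0,"ax": 0,"ay": 0,"az": 0,"hand": 170}
    - {"tx": 0,"ty": 1,"tz": 0,"ax": 0,"ay": 0,"az": 0,"hand": 170}

```text
time_s: 22.4
eef_pos: [0.4721, -0.1727, 0.0657]
tool_rot: [0.0, 3.141, -0.0]
force: [-0.2, -0.3, 2.2]
gripper_width: 0.488
```

>>> step_arm:
  series:
    - {"tx": 0,"ty": 0,"tz": 0,"ax": 0,"ay": 0,"az": 0,"hand": 190}
    - {"tx": 0,"ty": 0,"tz": 0,"ax": 0,"ay": 0,"az": 0,"hand": 190}
    - {"tx": 0,"ty": 0,"tz": 0,"ax": 0,"ay": 0,"az": 0,"hand": 190}
  force: 22

```text
time_s: 22.7
eef_pos: [0.4721, -0.1727, 0.0657]
tool_rot: [0.0, 3.141, -0.0]
force: [-0.4, -0.9, 5.1]
gripper_width: 0.484
```

>>> step_arm:
  series:
    - {"tx": 0,"ty": 0,"tz": -5,"ax": 0,"ay": 0,"az": 0,"hand": 190}
    - {"tx": 0,"ty": 0,"tz": -12,"ax": 0,"ay": 0,"az": 0,"hand": 190}
    - {"tx": 0,"ty": 0,"tz": -20,"ax": 0,"ay": 0,"az": 0,"hand": 190}
    - {"tx": 0,"ty": 0,"tz": -20,"ax": 0,"ay": 0,"az": 0,"hand": 190}

```text
time_s: 23.1
eef_pos: [0.4726, -0.1728, 0.0866]
tool_rot: [0.0, 3.14, -0.001]
force: [-0.1, -0.8, -1.4]
gripper_width: 0.485
```

```bash
python3 -c "
from h import *
from rig import optics
c=optics.read_camera('side')
goto((.645,-.1165,.1))
cv2.imwrite('pics/side12c.png',cv2.resize(c['image'][200:360,250:430,::-1],None,fx=3.5,fy=3.5))"
```

```text
t 23.15 pos [ 0.4723 -0.1728  0.0861] w 0.482 F [-0.2 -0.7 -1.4] q [ 0.36  0.64 -0.09  2.05  0.13  0.46  1.74]
turn deg [-0.02  0.08 -0.03]
(0.645, -0.1165, 0.1) -> [-172.6   56.4  -13.6]
```

View pics/side12c.png

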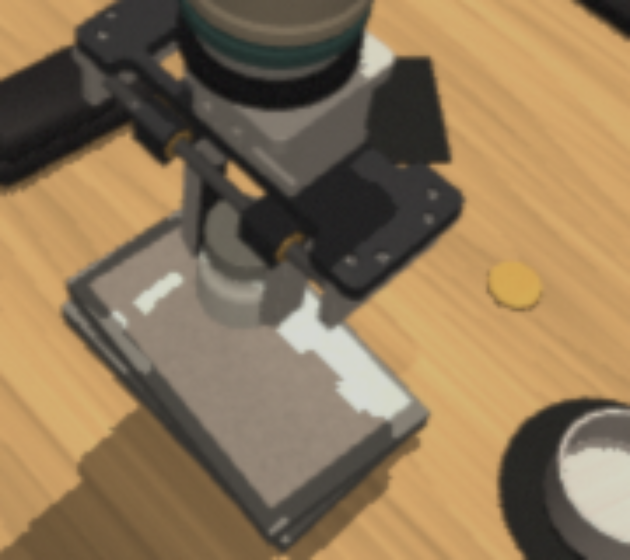

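The jar is lifted and upright. Carrying it to the square coaster.

>>> step_arm:
  series:
    - {"tx": 0,"ty": 0,"tz": -12,"ax": 0,"ay": 0,"az": 0,"hand": 190}
    - {"tx": -12,"ty": 4,"tz": -20,"ax": 0,"ay": 0,"az": 0,"hand": 190}
    - {"tx": -42,"ty": 14,"tz": -20,"ax": 0,"ay": 0,"az": 0,"hand": 190}
    - {"tx": -77,"ty": 25,"tz": -20,"ax": 0,"ay": 0,"az": 0,"hand": 190}
    - {"tx": -112,"ty": 36,"tz": -20,"ax": 0,"ay": 0,"az": 0,"hand": 190}

```text
time_s: 23.65
eef_pos: [0.585, -0.1364, 0.1064]
tool_rot: [0.001, 3.141, -0.0]
force: [0.7, 0.5, -1.5]
gripper_width: 0.481
```

>>> step_arm:
  series:
    - {"tx": -30,"ty": 10,"tz": 0,"ax": 0,"ay": 0,"az": 0,"hand": 190}
    - {"tx": -52,"ty": 17,"tz": 0,"ax": 0,"ay": 0,"az": 0,"hand": 190}
    - {"tx": -60.5,"ty": 20,"tz": 5,"ax": 0,"ay": 0,"az": 0,"hand": 190}
    - {"tx": -60.5,"ty": 20,"tz": 20,"ax": 0,"ay": 0,"az": 0,"hand": 190}
    - {"tx": -60.5,"ty": 20,"tz": 35,"ax": 0,"ay": 0,"az": 0,"hand": 190}

```text
time_s: 24.15
eef_pos: [0.6426, -0.1174, 0.0691]
tool_rot: [-0.001, -3.139, 0.001]
force: [-0.1, -0.8, -0.5]
gripper_width: 0.478
```

>>> step_arm:
  series:
    - {"tx": 0,"ty": 0,"tz": 10,"ax": 0,"ay": 0,"az": 0,"hand": 190}
    - {"tx": 0,"ty": 0,"tz": 17,"ax": 0,"ay": 0,"az": 0,"hand": 190}
    - {"tx": 0,"ty": 0,"tz": 21,"ax": 0,"ay": 0,"az": 0,"hand": 190}
    - {"tx": 0,"ty": 0,"tz": 21,"ax": 0,"ay": 0,"az": 0,"hand": 190}

```text
time_s: 24.55
eef_pos: [0.6438, -0.1169, 0.0489]
tool_rot: [-0.001, -3.14, -0.0]
force: [-0.4, -0.4, -1.0]
gripper_width: 0.478
```

```bash
python3 -c "
from h import *
from rig import optics
c=optics.read_camera('side')
goto((.645,-.1165,.042))
cv2.imwrite('pics/side13c.png',cv2.resize(c['image'][150:290,270:450,::-1],None,fx=3.5,fy=3.5))"
```

```text
t 24.6 pos [ 0.6443 -0.1168  0.0494] w 0.481 F [ 0.4  0.3 -0.3] q [ 0.19  0.85 -0.08  1.63  0.1   0.67  1.62]
turn deg [ 0.   -0.01 -0.04]
(0.645, -0.1165, 0.042) -> [-0.7  0.3  7.4]
```

View pics/side13c.png

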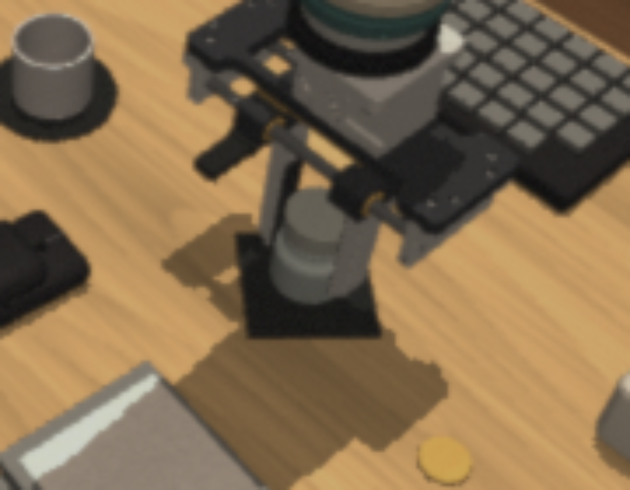

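The jar is over the middle of the square coaster and the puller is well clear. Lowering it.

>>> step_arm:
  series:
    - {"tx": 0,"ty": 0,"tz": 3,"ax": 0,"ay": 0,"az": 0,"hand": 190}
    - {"tx": 0,"ty": 0,"tz": 5,"ax": 0,"ay": 0,"az": 0,"hand": 190}
    - {"tx": 0,"ty": 0,"tz": 6,"ax": 0,"ay": 0,"az": 0,"hand": 190}
    - {"tx": 0,"ty": 0,"tz": 6.5,"ax": 0,"ay": 0,"az": 0,"hand": 190}
    - {"tx": 0,"ty": 0,"tz": 6.5,"ax": 0,"ay": 0,"az": 0,"hand": 190}

```text
time_s: 25.1
eef_pos: [0.6444, -0.1166, 0.043]
tool_rot: [-0.0, -3.142, -0.0]
force: [0.0, -0.4, -1.9]
gripper_width: 0.484
```

>>> step_arm:
  series:
    - {"tx": 0,"ty": 0,"tz": 0.5,"ax": 0,"ay": 0,"az": 0,"hand": 190}
    - {"tx": 0,"ty": 0,"tz": 0.5,"ax": 0,"ay": 0,"az": 0,"hand": 190}

```text
time_s: 25.3
eef_pos: [0.6444, -0.1167, 0.0425]
tool_rot: [0.001, 3.142, 0.0]
force: [0.0, -0.4, -0.7]
gripper_width: 0.48
```

>>> step_arm:
  series:
    - {"tx": 0,"ty": 0,"tz": 0.5,"ax": 0,"ay": 0,"az": 0,"hand": 190}
    - {"tx": 0,"ty": 0,"tz": 0.5,"ax": 0,"ay": 0,"az": 0,"hand": 190}

```text
time_s: 25.5
eef_pos: [0.6444, -0.1167, 0.0419]
tool_rot: [-0.001, -3.142, 0.0]
force: [0.1, -0.0, -1.1]
gripper_width: 0.478
```

>>> step_arm:
  series:
    - {"tx": 0,"ty": 0,"tz": 0.5,"ax": 0,"ay": 0,"az": 0,"hand": 190}
    - {"tx": 0,"ty": 0,"tz": 0.5,"ax": 0,"ay": 0,"az": 0,"hand": 190}

```text
time_s: 25.7
eef_pos: [0.6444, -0.1167, 0.0418]
tool_rot: [0.001, 3.142, -0.0]
force: [-1.7, -0.2, 2.8]
gripper_width: 0.482
```

>>> step_arm:
  series:
    - {"tx": 0,"ty": 0,"tz": 0.3,"ax": 0,"ay": 0,"az": 0,"hand": 190}
    - {"tx": 0,"ty": 0,"tz": 0.3,"ax": 0,"ay": 0,"az": 0,"hand": 190}

```text
time_s: 25.9
eef_pos: [0.6445, -0.1166, 0.0418]
tool_rot: [0.0, 3.141, -0.0]
force: [-2.0, 0.5, 6.8]
gripper_width: 0.484
```

Contact. Releasing and going up.

>>> step_arm:
  series:
    - {"tx": 0,"ty": 0,"tz": -0.3,"ax": 0,"ay": 0,"az": 0,"hand": 120}
    - {"tx": 0,"ty": 0,"tz": -0.3,"ax": 0,"ay": 0,"az": 0,"hand": 95}
    - {"tx": 0,"ty": 0,"tz": -0.3,"ax": 0,"ay": 0,"az": 0,"hand": 60}
    - {"tx": 0,"ty": 0,"tz": -0.3,"ax": 0,"ay": 0,"az": 0,"hand": 20}
    - {"tx": 0,"ty": 0,"tz": -0.3,"ax": 0,"ay": 0,"az": 0,"hand": 0}

```text
time_s: 26.4
eef_pos: [0.6444, -0.1167, 0.0413]
tool_rot: [-0.0, -3.141, -0.0]
force: [0.0, -0.6, -0.4]
gripper_width: 0.834
```

>>> step_arm:
  series:
    - {"tx": 0,"ty": 0,"tz": -10,"ax": 0,"ay": 0,"az": 0,"hand": 0}
    - {"tx": 0,"ty": 0,"tz": -30,"ax": 0,"ay": 0,"az": 0,"hand": 0}
    - {"tx": 0,"ty": 0,"tz": -60,"ax": 0,"ay": 0,"az": 0,"hand": 0}
    - {"tx": 0,"ty": 0,"tz": -90,"ax": 0,"ay": 0,"az": 0,"hand": 0}
    - {"tx": 0,"ty": 0,"tz": -130,"ax": 0,"ay": 0,"az": 0,"hand": 0}

```text
time_s: 26.9
eef_pos: [0.6434, -0.1166, 0.1722]
tool_rot: [-0.0, -3.139, -0.001]
force: [0.4, -0.4, 0.4]
gripper_width: 1.0
```

>>> step_arm:
  series:
    - {"tx": 40,"ty": 0,"tz": -20,"ax": 0,"ay": 0,"az": 0,"hand": 0}
    - {"tx": 85,"ty": 0,"tz": -40,"ax": 0,"ay": 0,"az": 0,"hand": 0}
    - {"tx": 130,"ty": 0,"tz": -60,"ax": 0,"ay": 0,"az": 0,"hand": 0}
    - {"tx": 175,"ty": 0,"tz": -80,"ax": 0,"ay": 0,"az": 0,"hand": 0}
    - {"tx": 215,"ty": 0,"tz": -90,"ax": 0,"ay": 0,"az": 0,"hand": 0}

```text
time_s: 27.4
eef_pos: [0.4278, -0.1167, 0.2635]
tool_rot: [0.001, 3.139, -0.001]
force: [-0.7, 0.5, 0.7]
gripper_width: 0.998
```

Run:
```python
from h import *
from rig import optics
for n in('top','side'):
    c=optics.read_camera(n); np.savez(n+'14.npz',**c); im=c['image'][:,:,::-1]
    cv2.imwrite(f'pics/{n}14.png',im)
    P,ok=cloud(c)
    for k,(x,y),z in(("S",(.539,.358),.068),("M",(.634,.110),.052),("L",(.553,-.36),.036),("J",(.645,-.1165),.064)):
        s=ok&(np.hypot(P[...,0]-x,P[...,1]-y)<.06)&(abs(P[...,2]-z)<.006); W=P[s]
        print(n,k,s.sum(),"mid-target",(1000*((W.max(0)+W.min(0))/2-[x,y,z])).round(1),"ext",np.ptp(W,axis=0).round(3))
goto((.43,-.1,.26))
```

```text
top S 73 mid-target [-0.5 -2.2 -0. ] ext [0.04  0.042 0.012]
top M 71 mid-target [-0.1 -1.5  0.2] ext [0.053 0.053 0.01 ]
top L 101 mid-target [-1.  -0.7 -0.2] ext [0.067 0.068 0.011]
top J 210 mid-target [-1.4 -1.2 -0. ] ext [0.041 0.04  0.012]
side S 85 mid-target [-0.4  0.  -1.8] ext [0.04  0.042 0.008]
side M 30 mid-target [-22.1  -2.6  -2.2] ext [0.008 0.036 0.007]
side L 305 mid-target [ 0.5  1.2 -1.3] ext [0.067 0.067 0.009]
side J 278 mid-target [-0.9  1.2 -1.2] ext [0.04  0.042 0.009]
t 27.5 pos [ 0.4247 -0.117   0.2634] w 0.998 F [ 1.1 -0.6  0.4] q [ 0.3   0.28 -0.12  2.02  0.05  0.84  1.72]
turn deg [-0.07 -0.05 -0.14]
(0.43, -0.1, 0.26) -> [-5.3 17.1  3.4]
```

View pics/top14.png

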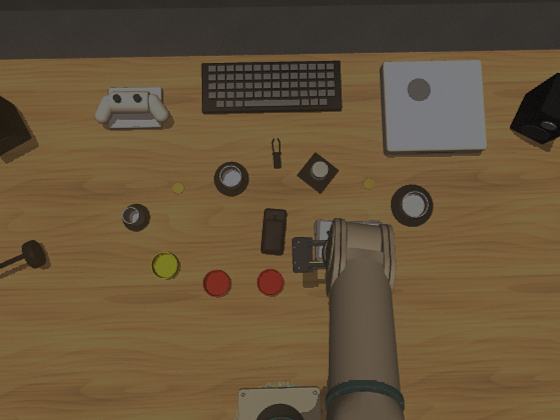

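View pics/side14.png

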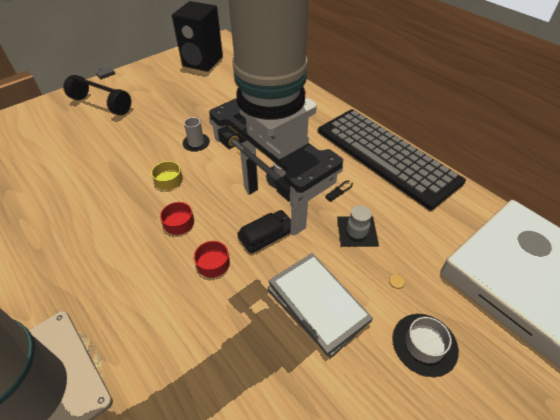

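The top view shows all four on their coasters: small (135,216), medium (231,178), large (412,205), jar (319,171). All are within about 3 mm of centre at the expected heights. The side view misses the medium cup because the gripper hides it, but the top view confirms it. The mouse and puller are where they were, and the gripper is clear and still. Handing in.

```bash
python3 -c "
from rig import ctrl
o=ctrl.get_obs(); print(o['time_s'],abs(o['qd']).max()); print(ctrl.hand_in())"
```

```text
27.5 0.10546487031753995
the job is handed in; nothing more can be done
None
```

I took the nested cups apart and set each one upright on its own coaster, and moved the jar from the game cases to the square coaster. I lowered each until the wrist felt contact before letting go. The job was handed in at 27.5 s; no verdict was reported.

- **Position:** the last top view put all four within about 2.3 mm of their coaster centres (limit 15 mm), with their tops at the expected heights. The side view agreed for the small cup, the large cup and the jar.
- **Failed check:** the last side-view reading of the medium cup (22 mm off) was not usable because the gripper hid most of it. It rests on the top view and on an earlier clear side view, which showed it standing mid-coaster.
- **Bystanders:** by eye, the mouse, the puller and the red and yellow look-alikes had not moved. I did not re-measure them.
- **At hand-in:** the arm was high and clear of everything. Its last reading still showed a small joint speed (0.1 rad/s) as it settled.

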